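Tidy the craft table into its trays

ROBOT

A 6-joint arm with a two-finger parallel gripper is mounted at the origin on the work surface. World frame = base frame: x ahead of the robot, y to its left, z up, the work surface at z = 0. Lengths are in m, angles in degrees, forces in N, time in s.
With the tool pointing down it reaches from about 0.425 to 0.95 m from the base axis. Payload 3.5 kg.
Tool frame: the origin (TCP) lies midway between the tips of the shut fingers; the grasp point (between the pads) lies 19 mm behind it; z points along the fingers, y is the direction in which the jaws open and shut (so a half turn about z gives the same grasp; the last joint's range is limited). The gripper opens to 85 mm and grips with 20 to 120 N. Pads are 22 mm wide; open, the fingers measure 114 mm over their backs; the gripper's body (76 mm by 85 mm) begins 54 mm behind the grasp point. The pads swing forward as they close: fully open they stand 13 mm farther back than shut.
Start: joints at [66.921, 16.404, 90.338, -0, 73.258, -8.594], TCP at [0.169, 0.654, 0.193] pointing down, gripper open.
Joint ranges: [-158.93, 158.93], [-51.34, 127.21], [12.03, 142.37], [-87.48, 267.48], [13.55, 161.25], [-162.69, 162.69]. Speed limits (degrees/s): [159.86, 159.86, 180, 180, 180, 180].

INTERFACE

Orientations are given as a 3x3 rotation matrix whose columns are the frame's x, y, z axes.
In Python, from bench import status, viewer, sign_off gives the robot as it stands. The module is installed in compiled form; this text tells all that it offers.
- The arm moves only by the tool servo_tool, never from a script. Its argument "deltas" is a list of rows, each an object of numbers: "tx", "ty", "tz": the shift along the tool's x, y, z in mm; "ax", "ay", "az": the turn, a rotation vector about the tool's x, y, z in rad; "fingers": the finger opening in mm, from 0 to 85.4. A call has exactly 8 rows; each row is the pose to reach, as a shift and turn from the pose measured when the call began, along the tool's axes at that moment; what a row does not reach only later rows make up. A row lasts 1/12 s, in which the tool goes at most 41.7 mm and 7.16 degrees, less where a joint would pass 70% of its speed; a pose out of reach is approached as far as the arm can. A call with a gripper value outside its range is refused whole. The fingers move at their own pace and stop on an object; the grip force is fixed at half the most. Time passes only in rows, so rows that repeat a pose let the fingers close, or fill a call up. It gives the time, the measured TCP pose, the force and the opening at its end, in the units of the state.
- status.get_state(): the state, without advancing time (a new reading comes with each control period).
- viewer.grab_frame(name): name is "side" or "top"; returns a dict with "frame" (400x640x3 uint8, red, green, blue), "fx", "fy", "cx", "cy" (pixels), "R" (3x3) and "t" (3): a world point X has camera coordinates R X + t. Camera axes: x right, y down, z forward; pixel columns grow to the right and rows downward; lengths in m; the calibration is good to about 2 mm. A picture is of the moment at which its call begins. There is no depth.
- sign_off(): hands the job in, once; it reports no verdict.
Trained networks look in a picture, given as the dict that the camera call returned (one of the last four; its "shot" number tells which), for a name from the list of things; names that differ only in an ending like _2 or _b are one class to them, and where a whole thing is asked for, a point or a joint stands for the part that bears it (a point fixed in the world has none). Each returns a list of dicts, best first, with "confidence" (0 to 1); they miss things now and then, are a little off and sometimes report something else, mostly with a low value. They report only what shows in the picture. A call takes as long as a camera call. They do not tell look-alikes from the thing itself.
- viewer.outline_of(picture, name): "region" (400x640 bool, what is visible of it) and "rect" ([left, top, right, bottom] in pixels, round what is visible of it).
The state is a dict: "time": time; "joint_pos": joint angles; "joint_velocities": joint speeds; "tau": joint torques, N m; "eef_pos": TCP position; "tool_rot": TCP orientation; "wrist_force": force on the tool from outside, world axes, zero at the start; "torque": the same for the moment, N m; "opening": finger opening in m.
Only numpy, scipy, OpenCV 4.12 (cv2) and the standard library are available. Lean on these libraries where they do the work, as an engineer would, in place of code of your own. Each camera call takes 0.05 s, during which the arm holds its last target. There are 200 camera calls.

TASK

Tidy up the craft table: stand the larger paint pot in the larger bay of the divided rack and the smaller pot in its smaller bay, keeping both upright all the while, lay the brush flat in the long tray, and lay both erasers flat on the floor of the round dish, neither on top of the other nor on the rim. Leave the ornament on its cup and the roll of tape where they are.

Things in the scene. Friction and masses are not known exactly. Their poses are not given: they have to be found in the camera images.
- big_pot: the larger of two closed paint pots: green glass body with a paper label and a white screw lid, standing upright; 44 mm diameter (lid 40 mm), 62 mm high, lid the top 16 mm. Loose, 80-150 g. Origin at the centre of its underside, z up its axis.
- small_pot: the smaller, otherwise alike paint pot: 32 mm diameter (lid 29 mm), 48 mm high, lid the top 16 mm. Loose, 35-70 g. Origin at the centre of its underside, z up its axis.
- brush: flat paint brush lying flat, 150 mm long, 9 mm thick: a wooden handle 14 mm wide from x = -75 to +21 mm, then a steel ferrule 22 mm wide to x = +41 mm, then a stiff dark bristle head 21 mm wide to +75 mm. Loose, 20-45 g, its weight within 15 mm of the origin. Origin at mid-length on its underside, x along it towards the bristles, z up.
- big_eraser: the larger of two grey block erasers with a white paper sleeve, lying flat: 52 mm long (x) x 24 mm wide (y) x 14 mm high. Loose. Origin at the centre of its underside, z up.
- small_eraser: the smaller, otherwise alike eraser: 36 mm long (x) x 18 mm wide (y) x 14 mm high. Loose. Origin at the centre of its underside, z up.
- pot_rack: fixed white plastic rack for the paint pots, 138 mm (x) x 76 mm (y), walls 18 mm high and 4 mm thick, floor 4 mm thick; one cross wall parts it into two unequal bays open at the top: the larger bay, 73 mm (x) x 68 mm (y) inside, centred at x = -28.5 mm, y = 0; the smaller bay, 53 mm x 68 mm inside, centred at x = +38.5 mm, y = 0. Origin at the centre of its underside, z up.
- brush_tray: fixed white plastic tray for the brush, long and undivided: 200 mm (x) x 80 mm (y) outside, 192 x 72 mm inside, walls 18 mm high, floor 4 mm thick. Origin at the centre of its underside, x along its length, z up.
- dish: fixed round white plastic dish for the erasers: 132 mm across the rim, 12 mm high, flat floor 4 mm thick and about 116 mm across. Origin at the centre of its underside, z up.
- bauble: bystander: a blue ornament ball sitting fast on a clear plastic cup, one loose piece 75 mm wide and 159 mm high, beside the work. Origin at the centre of its underside.
- tape: bystander: a loose roll of paper tape lying flat, 84 mm across and 25 mm high, beside the work. Origin at the centre of its underside.
Things that resemble listed ones, but are neither listed nor needed, are in the scene too. Several things have the shape of the brush; the one meant has the colours described above. What is shaped like the pot_rack but orange is not meant.

How it is judged (in metres and radians):
At the end, for the whole second after the job is handed in: Each pot stands in its own bay of the rack, the brush lies in the long tray, both erasers in the dish (centres within 52 mm of its centre); each underside within 4 mm of its floor and tilt below 0.12 rad, all at rest (below 20 mm/s) (x of big_pot in the frame of pot_rack between -0.047 and -0.01 m and y of big_pot in the frame of pot_rack between -0.018 and 0.018 m and z of big_pot in the frame of pot_rack between 0.001 and 0.008 m and x of small_pot in the frame of pot_rack between 0.024 and 0.053 m and y of small_pot in the frame of pot_rack between -0.024 and 0.024 m and z of small_pot in the frame of pot_rack between 0.001 and 0.008 m and x of brush in the frame of brush_tray between -0.026 and 0.026 m and y of brush in the frame of brush_tray between -0.034 and 0.034 m and z of brush in the frame of brush_tray between 0.001 and 0.008 m and horizontal distance between each of big_eraser, small_eraser and dish below 0.052 m and z of big_eraser in the frame of dish between 0.001 and 0.008 m and z of small_eraser in the frame of dish between 0.001 and 0.008 m and angle between each of big_pot, small_pot, brush, big_eraser, small_eraser's own z axis and vertical below 0.12 rad and linear speed of each of big_pot, small_pot, brush, big_eraser, small_eraser below 0.02 m/s); the robot touches nothing.
It fails at once if a paint pot is tipped over or far off upright (angle between any of big_pot, small_pot's own z axis and vertical above 0.6 rad).
It fails at once if the bauble on its cup is knocked or moved by more than 20 mm (distance of bauble from where it was at the start of the episode above 0.02 m or angle between bauble's own z axis and vertical above 0.4 rad).
It fails at once if the roll of tape is moved by more than 20 mm (distance of tape from where it was at the start of the episode above 0.02 m).
It also fails if it takes over 112 s, if anything falls off the work surface, if the arm or the gripper's body presses on something with over 40 N, if the wrist force passes 120 N, or if a joint passes its speed limit or range.

## Working session

There is one attempt and no reset: what is moved stays moved. The work goes in short steps, Python scripts to look and compute and a tool call to move; the robot and the scene stay as the last step left them, time stands still between calls to the robot, and variables do not carry over. Pictures are saved under pics/ and viewed, about 12 in all and at most 16, crops included, and the job is handed in when it is done.

Besides the shell and the picture viewer there is one more tool, called as name([rows], argument=value, ...), one row to a line, values as JSON. servo_tool: Moves the arm, as the interface text tells. Its arguments: {"type":"object","properties":{"deltas":{"type":"array"}},"required":["deltas"]}

```bash
mkdir -p pics; python3 - <<'E'
from bench import status, viewer
import cv2
print(status.get_state())
for n in ("top","side"):
    p=viewer.grab_frame(n)
    cv2.imwrite(f"pics/{n}0.png",p["frame"][:,:,::-1])
    print(n,p["fx"],p["fy"],p["cx"],p["cy"],p["R"],p["t"])
E
```

```text
{'time': 0.0, 'joint_pos': array([ 6.69209021e+01,  1.64525036e+01,  9.04225667e+01, -8.16138729e-05,
        7.32570067e+01, -8.59377202e+00]), 'joint_velocities': array([-0.00754847, -0.14974184, -0.00282721, -0.04798313,  0.10126745,
       -0.01886086]), 'tau': array([-1.11627567e-03, -4.05973327e+01, -2.92629915e+01, -2.18774794e-04,
        5.79262109e-03,  3.82080714e-06]), 'eef_pos': array([0.16851253, 0.65286777, 0.19186045]), 'tool_rot': array([[-9.68211682e-01,  2.50130615e-01, -9.02377843e-04],
       [ 2.50132008e-01,  9.68209419e-01, -2.12121540e-03],
       [ 3.43109814e-04, -2.27949911e-03, -9.99997343e-01]]), 'wrist_force': array([ 0.16232656,  0.88759831, -0.76427357]), 'torque': array([ 0.00352831,  0.05088733, -0.00995259]), 'opening': 0.08569225240295475}
top 454.64130175021404 454.64130175021404 318.3741646995475 197.65550402659142 [[-0.0274193  -0.99948882  0.01644007]
 [-0.99291079  0.02532865 -0.11613192]
 [ 0.11565615 -0.01950778 -0.99309773]] [0.07803312 0.46343997 1.21794168]
side 375.8056007682558 375.8056007682558 320.4762324962041 201.75670955744425 [[ 0.75094397 -0.66023294 -0.01325225]
 [-0.45667425 -0.50471289 -0.73260735]
 [ 0.47700292  0.55619903 -0.68052248]] [-0.30892012  0.27620517  0.81701703]
```

View pics/top0.png

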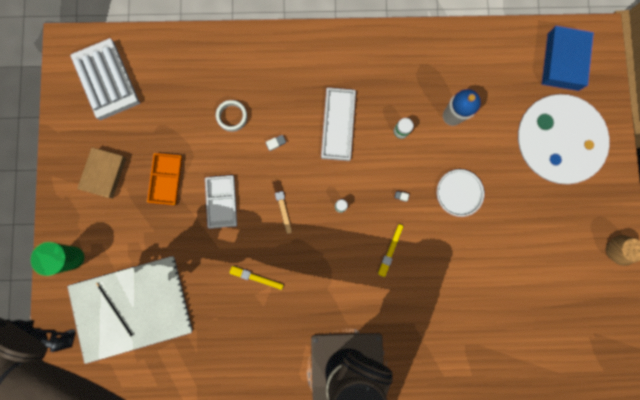

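View pics/side0.png

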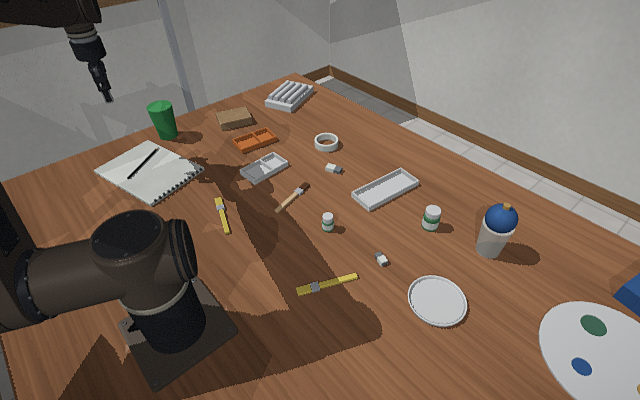

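The top view shows big pot (404,128), small pot (342,205), the wooden brush (284,210), erasers (276,143) and (402,196), white rack (221,201), tray (339,124) and dish (460,193). It also shows tape (231,115) and bauble (464,105). The yellow brushes and the orange rack are decoys. The side view agrees.

```bash
cat > h.py <<'E'
import numpy as np, cv2
from bench import status, viewer
def ray(p,uv):
    R=np.array(p["R"]);t=np.array(p["t"]);c=-R.T@t
    uv=np.atleast_2d(uv).astype(float)
    d=np.c_[(uv[:,0]-p["cx"])/p["fx"],(uv[:,1]-p["cy"])/p["fy"],np.ones(len(uv))]@R
    return c,d
def plane(p,uv,z):
    c,d=ray(p,uv); return (c+d*((z-c[2])/d[:,2])[:,None])[:,:2]
def tri(p,a,q,b):
    c1,d1=ray(p,a);c2,d2=ray(q,b);d1=d1[0];d2=d2[0]
    s=np.linalg.lstsq(np.c_[d1,-d2],c2-c1,rcond=None)[0]
    u,v=c1+s[0]*d1,c2+s[1]*d2
    return (u+v)/2,np.linalg.norm(u-v)
def proj(p,X):
    Y=np.atleast_2d(X)@np.array(p["R"]).T+np.array(p["t"])
    return np.c_[p["fx"]*Y[:,0]/Y[:,2]+p["cx"],p["fy"]*Y[:,1]/Y[:,2]+p["cy"]]
def rect(p,m,z):
    "min-area rectangle of a mask laid on the plane z: centre, long side, short side (mm), yaw of the long side"
    uv=np.argwhere(m)[:,::-1]
    pts=np.vstack([uv+[a,b] for a in(-.4,.4) for b in(-.4,.4)])
    c,(w,h),a=cv2.minAreaRect((plane(p,pts,z)*1000).astype(np.float32))
    if w<h: w,h,a=h,w,a+90
    return np.round(c,1),round(w,1),round(h,1),round((a+90)%180-90,1)
E
python3 - <<'E'
from h import *
T=viewer.grab_frame("top");S=viewer.grab_frame("side")
H=dict(big_pot=.062,small_pot=.048,brush=.009,big_eraser=.014,small_eraser=.014,pot_rack=.018,brush_tray=.018,dish=.012,bauble=.1,tape=.025)
for n,z in H.items():
    a=viewer.outline_of(T,n);b=viewer.outline_of(S,n)
    for x in a:
        m=np.array(x["region"]); uv=np.argwhere(m)[:,::-1].mean(0)
        print(n,"TOP",round(x["confidence"],2),uv.round(1),*rect(T,m,z))
    for x in b:
        m=np.array(x["region"]); print("   side",round(x["confidence"],2),np.argwhere(m)[:,::-1].mean(0).round(1))
        if a: 
          for y in a:
            X,e=tri(T,np.argwhere(y["region"])[:,::-1].mean(0),S,np.argwhere(m)[:,::-1].mean(0))
            if e<.015: print("      tri",(X*1000).round(0),"err",round(e*1000,1))
A=cv2.resize(T["frame"][70:290,190:510],None,fx=2.5,fy=2.5,interpolation=cv2.INTER_CUBIC)
cv2.imwrite("pics/crop.png",A[:,:,::-1])
E
```

```text
big_pot TOP 0.79 [402.4 127.8] [ 645.8 -167.2] 56.7 39.6 -46.4
   side 0.81 [431.1 217.8]
      tri [ 655. -174.   30.] err 0.8
small_pot TOP 0.7 [340.6 205.6] [440.1   7.3] 31.8 31.8 -1.5
small_pot TOP 0.17 [461.5 106.5] [ 705.6 -335.6] 125.6 77.4 -46.9
   side 0.57 [327.2 221.8]
      tri [442.   6.  24.] err 1.0
brush TOP 0.77 [280.9 201.8] [448.3 168. ] 148.5 26.2 13.0
brush TOP 0.77 [256.8 278.2] [251.3 237.9] 153.2 24.6 70.2
brush TOP 0.76 [389.8 252.2] [ 318.3 -129.8] 150.9 23.9 -23.6
brush TOP 0.26 [402.8 127.7] [ 660.8 -179.3] 65.4 49.4 -46.6
   side 0.67 [291.5 197. ]
      tri [455. 173.  -5.] err 11.6
   side 0.58 [221.9 213.4]
      tri [251. 239.  11.] err 1.3
   side 0.57 [323.6 283.8]
      tri [ 311. -127.    5.] err 1.7
big_eraser TOP 0.56 [275.3 142.4] [625.1 180.9] 53.9 30.5 -69.0
big_eraser TOP 0.47 [220.7 201.2] [464.6 334.5] 144.9 82.4 3.1
   side 0.5 [333.4 168.2]
      tri [627. 182.   8.] err 0.3
   side 0.63 [380.7 258.2]
pot_rack TOP 0.96 [220.7 201.3] [463.4 333.3] 147.0 84.5 2.5
pot_rack TOP 0.59 [164.7 178.8] [529.8 487.2] 142.2 82.3 -7.6
   side 0.86 [253.7 139.6]
      tri [529. 490.  11.] err 3.2
   side 0.81 [263.4 167.5]
      tri [463. 336.   9.] err 3.2
   side 0.84 [384.  188.6]
dish TOP 0.56 [460.1 192.6] [ 470.4 -328.4] 128.8 125.9 88.5
   side 0.8 [437.1 300.4]
      tri [ 472. -332.    6.] err 0.4
bauble TOP 0.73 [461.7 106.6] [ 690.1 -317.5] 118.4 74.6 -54.4
   side 0.89 [496.1 229.3]
      tri [ 697. -327.   77.] err 2.0
tape TOP 0.69 [232.6 114.8] [703.9 301.7] 88.6 83.0 -0.5
   side 0.84 [325.6 141.6]
      tri [704. 302.  17.] err 5.9
```

View pics/crop.png

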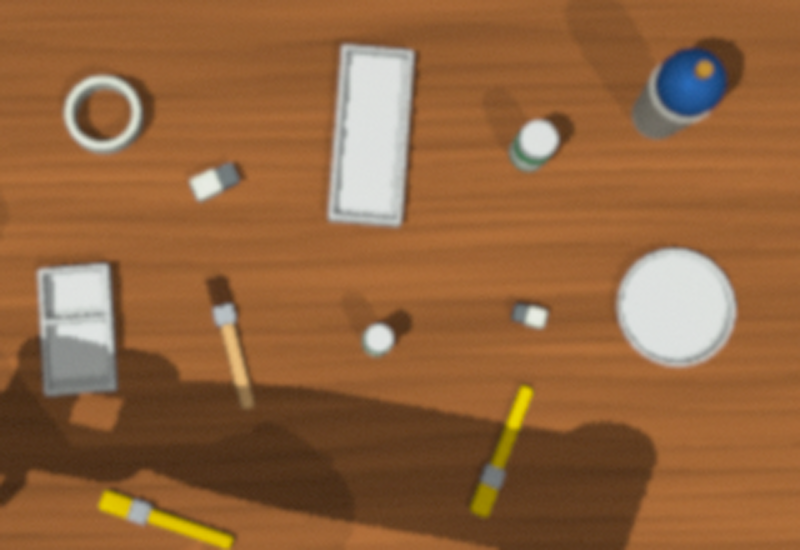

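The crop shows the rack's small bay at its +x end (crop 78,293), and the cross wall at about (75,320). The lids are at crop (538,140) and (379,339), the tray at (371,135) and the small eraser at (530,315).

```bash
python3 - <<'E'
from h import *
T=viewer.grab_frame("top");S=viewer.grab_frame("side")
def comp(p,seed,r,fn):
    hsv=cv2.cvtColor(p["frame"],cv2.COLOR_RGB2HSV).astype(int)
    m=fn(hsv).astype(np.uint8); u,v=seed
    w=np.zeros_like(m); w[v-r:v+r,u-r:u+r]=1; m&=w
    n,l,s,c=cv2.connectedComponentsWithStats(m)
    k=1+np.argmax(s[1:,4]); return l==k,c[k],s[k,4]
gray=lambda h:(h[...,1]<95)&(h[...,2]>60)
white=lambda h:(h[...,1]<60)&(h[...,2]>150)
wood=lambda h:(h[...,1]<130)&(h[...,2]>70)|((h[...,2]>180)&(h[...,1]<150))
def do(n,ts,ss,r,z,fn,rs=None):
    m,c,a=comp(T,ts,r,fn); q,d,b=comp(S,ss,rs or r,fn)
    X,e=tri(T,c,S,d)
    print(n,a,c.round(1),*rect(T,m,z),"| plane c",(plane(T,[c],z)[0]*1000).round(1),"sideplane",(plane(S,[d],z)[0]*1000).round(1),b,"tri",(X*1000).round(0),round(e*1000,1))
do("tray",(339,124),(386,188),48,.012,gray)
do("seraser",(402,196),(381,259),12,.010,gray)
do("beraser",(276,143),(333,168),16,.010,gray)
do("biglid",(405,126),(432,211),12,.058,white)
do("smalllid",(342,205),(328,216),10,.044,white)
do("dish",(460,193),(437,300),34,.010,gray)
do("rack",(221,200),(264,167),34,.012,gray)
# ferrule of the brush
do("ferrule",(279,196),(302,188),8,.006,gray)
hsv=cv2.cvtColor(T["frame"],cv2.COLOR_RGB2HSV)
for n,(z,uv) in dict(handle_end=(.006,(190+249/2.5,70+405/2.5)),ferr=(.006,(190+224/2.5,70+315/2.5)),bristle_end=(.006,(190+216/2.5,70+278/2.5))).items(): print(n,(plane(T,[uv],z)*1000).round(1))
print("gray erasers end b",(plane(T,[(190+229/2.5,70+173/2.5)],.014)*1000).round(1),"s",(plane(T,[(190+520/2.5,70+313/2.5)],.014)*1000).round(1))
Z=[cv2.resize(T["frame"][v-30:v+30,u-40:u+40],(400,300),interpolation=cv2.INTER_CUBIC) for u,v in((402,196),(276,143),(404,128),(282,210))]
cv2.imwrite("pics/z.png",np.vstack([np.hstack(Z[:2]),np.hstack(Z[2:])])[:,:,::-1])
E
```

```text
tray 2199 [338.1 123.7] [676.9   3.7] 211.7 89.0 -6.1 | plane c [675.8   4. ] sideplane [668.6   2.6] 1520 tri [675.   5.   7.] 4.4
seraser 118 [401.9 195.7] [ 465.9 -166.7] 41.9 28.4 80.4 | plane c [ 466.7 -167.1] sideplane [ 464.6 -167.2] 135 tri [ 466. -167.    9.] 1.6
beraser 198 [275.1 142.3] [627.7 182.2] 57.1 33.8 -65.1 | plane c [626.9 182.7] sideplane [624.1 183.1] 133 tri [626. 183.   9.] 2.5
biglid 184 [404.9 125.2] [ 655.  -175.3] 41.8 40.5 -2.7 | plane c [ 654.6 -174.9] sideplane [ 654.2 -173.2] 153 tri [ 654. -174.   59.] 1.4
smalllid 109 [340.9 205.2] [440.5   5.7] 32.0 29.2 -1.8 | plane c [441.3   5.9] sideplane [442.3   8.2] 78 tri [441.   6.  46.] 0.5
dish 1843 [460.1 192.4] [ 472.1 -330.3] 137.6 134.5 88.5 | plane c [ 471.9 -330.5] sideplane [ 468.6 -333.3] 2431 tri [ 472. -332.    5.] 0.5
rack 1579 [220.4 201.3] [464.2 336. ] 147.6 86.8 3.2 | plane c [463.8 335.7] sideplane [458.8 332.8] 885 tri [463. 337.   7.] 2.9
ferrule 83 [279.4 195.3] [476.5 173.2] 27.5 27.2 -0.9 | plane c [476.9 173.4] sideplane [474.  173.5] 63 tri [476. 174.   5.] 2.5
handle_end [[374.5 147.2]]
ferr [[475.1 173. ]]
bristle_end [[516.9 181.1]]
gray erasers end b [[634.3 164. ]] s [[ 468.  -155.5]]
```

View pics/z.png

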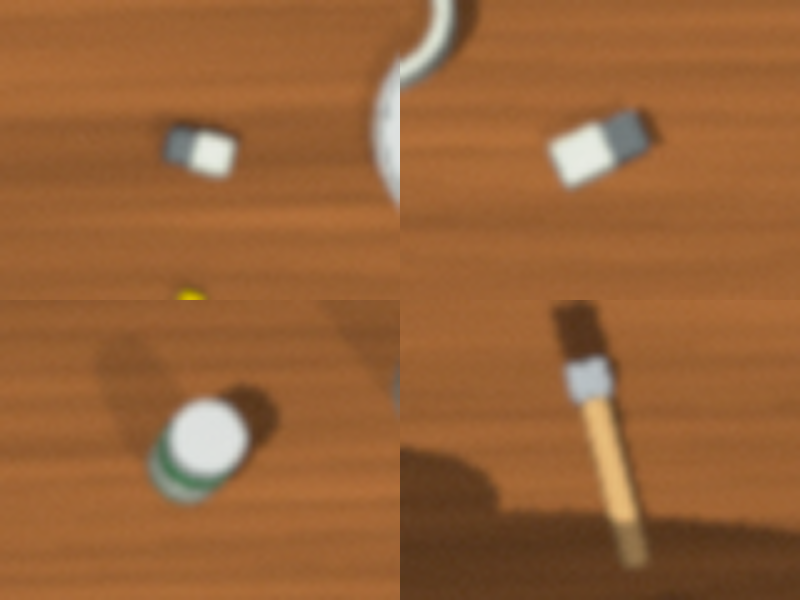

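Lids, erasers, dish, rack and tray agree between the two views to within a few mm, with heights as described. Eraser yaws are about 77° (small) and about -66° (big). The brush runs from handle end (632,560) to bristles (578,310) in the zoom, yaw about 13.4°.

```bash
cat > plan.py <<'E'
import sys, numpy as np
from bench import status
# usage: plan.py x y z jawyaw [x y z jawyaw ...]  (mm, deg): deltas for successive calls
s=status.get_state(); P=s["eef_pos"]*1000; R=s["tool_rot"]
print("t",round(s["time"],2),"P",P.round(1),"jaw",round(np.degrees(np.arctan2(R[1,1],R[0,1])),1),"tilt",np.degrees(np.arccos(-R[2,2])).round(2),"F",s["wrist_force"].round(1),"open",round(s["opening"]*1000,1),"q6",s["joint_pos"][5].round(0))
a=list(map(float,sys.argv[1:]))
for x,y,z,w in zip(*[iter(a)]*4):
    d=R.T@(np.array([x,y,z])-P); j=np.degrees(np.arctan2(R[1,1],R[0,1]))
    dw=(w-j+90)%180-90
    print("tx %.0f ty %.0f tz %.0f az %.3f"%(*d,-np.radians(dw)),"| dist %.0f"%np.linalg.norm(d))
    P=np.array([x,y,z]); c,q=np.cos(np.radians(j+dw)),np.sin(np.radians(j+dw))
    R=np.array([[q,c,0],[-c,q,0],[0,0,-1.]])
E
python3 plan.py 300 420 160 103.4 446 164 100 103.4 446 164 2 103.4
```

```text
t 1.3 P [168.8 653.5 193.2] jaw 75.5 tilt 0.0 F [ 0.1  0.1 -0.6] open 85.1 q6 -9.0
tx -185 ty -193 tz 33 az -0.487 | dist 270
tx 83 ty -283 tz 60 az -0.000 | dist 301
tx 0 ty 0 tz 98 az -0.000 | dist 98
```

```bash
sed -i 's/\[\[q,c,0\],\[-c,q,0\]/[[-q,c,0],[c,q,0]/' plan.py; python3 plan.py 300 420 160 103.4 446 164 100 103.4
```

```text
t 1.3 P [168.8 653.5 193.2] jaw 75.5 tilt 0.0 F [ 0.1  0.1 -0.6] open 85.1 q6 -9.0
tx -185 ty -193 tz 33 az -0.487 | dist 270
tx -83 ty -283 tz 60 az -0.000 | dist 301
```

servo_tool([
  {"tx":-23,"ty":-24,"tz":4,"az":-0.06,"fingers":40},
  {"tx":-50,"ty":-50,"tz":8,"az":-0.14,"fingers":40},
  {"tx":-77,"ty":-78,"tz":14,"az":-0.24,"fingers":40},
  {"tx":-104,"ty":-106,"tz":19,"az":-0.34,"fingers":40},
  {"tx":-131,"ty":-134,"tz":24,"az":-0.42,"fingers":40},
  {"tx":-158,"ty":-163,"tz":29,"az":-0.487,"fingers":40},
  {"tx":-185,"ty":-193,"tz":33,"az":-0.487,"fingers":40},
  {"tx":-185,"ty":-193,"tz":33,"az":-0.487,"fingers":40},
])

```text
schema error: expected keys tx, ty, tz, ax, ay, az, fingers
```

```bash
python3 plan.py 446 164 100 103.4 446 164 2 103.4
```

```text
t 1.3 P [168.8 653.5 193.2] jaw 75.5 tilt 0.0 F [ 0.1  0.1 -0.6] open 85.1 q6 -9.0
tx -391 ty -405 tz 93 az -0.487 | dist 570
tx 0 ty 0 tz 98 az -0.000 | dist 98
```

servo_tool([
  {"tx":-25,"ty":-25,"tz":4,"ax":0,"ay":0,"az":-0.06,"fingers":40},
  {"tx":-52,"ty":-53,"tz":9,"ax":0,"ay":0,"az":-0.15,"fingers":40},
  {"tx":-79,"ty":-81,"tz":14,"ax":0,"ay":0,"az":-0.24,"fingers":40},
  {"tx":-106,"ty":-109,"tz":19,"ax":0,"ay":0,"az":-0.33,"fingers":40},
  {"tx":-133,"ty":-137,"tz":24,"ax":0,"ay":0,"az":-0.42,"fingers":40},
  {"tx":-160,"ty":-165,"tz":29,"ax":0,"ay":0,"az":-0.487,"fingers":40},
  {"tx":-185,"ty":-193,"tz":33,"ax":0,"ay":0,"az":-0.487,"fingers":40},
  {"tx":-185,"ty":-193,"tz":33,"ax":0,"ay":0,"az":-0.487,"fingers":40},
])

```text
time: 1.97
eef_pos: [0.3014, 0.4155, 0.159]
tool_rot: [[-0.974, -0.227, -0.001], [-0.227, 0.974, -0.004], [0.001, -0.003, -1.0]]
wrist_force: [0.3, 0.4, -0.6]
opening: 0.0399
```

```bash
python3 plan.py 446 164 100 103.4 446 164 2 103.4
```

```text
t 1.97 P [301.4 415.5 159. ] jaw 103.1 tilt 0.21 F [ 0.3  0.4 -0.6] open 39.9 q6 -60.0
tx -84 ty -278 tz 60 az -0.005 | dist 296
tx 0 ty 0 tz 98 az -0.000 | dist 98
```

servo_tool([
  {"tx":-11,"ty":-36,"tz":8,"ax":0,"ay":0,"az":-0.005,"fingers":40},
  {"tx":-22,"ty":-74,"tz":16,"ax":0,"ay":0,"az":-0.005,"fingers":40},
  {"tx":-33,"ty":-112,"tz":24,"ax":0,"ay":0,"az":-0.005,"fingers":40},
  {"tx":-45,"ty":-150,"tz":32,"ax":0,"ay":0,"az":-0.005,"fingers":40},
  {"tx":-57,"ty":-188,"tz":40,"ax":0,"ay":0,"az":-0.005,"fingers":40},
  {"tx":-68,"ty":-226,"tz":48,"ax":0,"ay":0,"az":-0.005,"fingers":40},
  {"tx":-79,"ty":-262,"tz":56,"ax":0,"ay":0,"az":-0.005,"fingers":40},
  {"tx":-84,"ty":-278,"tz":60,"ax":0,"ay":0,"az":-0.005,"fingers":40},
])

```text
time: 2.63
eef_pos: [0.448, 0.1607, 0.0995]
tool_rot: [[-0.973, -0.229, 0.0], [-0.229, 0.973, -0.004], [0.001, -0.004, -1.0]]
wrist_force: [-0.7, 0.7, -0.4]
opening: 0.0398
```

```bash
python3 plan.py 446 164 2 103.4; python3 - <<'E'
from h import *
T=viewer.grab_frame("top");S=viewer.grab_frame("side")
a=cv2.resize(T["frame"][130:250,210:370],(640,480));b=cv2.resize(S["frame"][130:270,220:400],(617,480))
cv2.imwrite("pics/b1.png",cv2.resize(np.hstack([a,b]),(800,306))[:,:,::-1])
E
```

```text
t 2.63 P [448.  160.7  99.5] jaw 103.3 tilt 0.25 F [-0.7  0.7 -0.4] open 39.8 q6 -95.0
tx 1 ty 4 tz 98 az -0.003 | dist 98
```

View pics/b1.png

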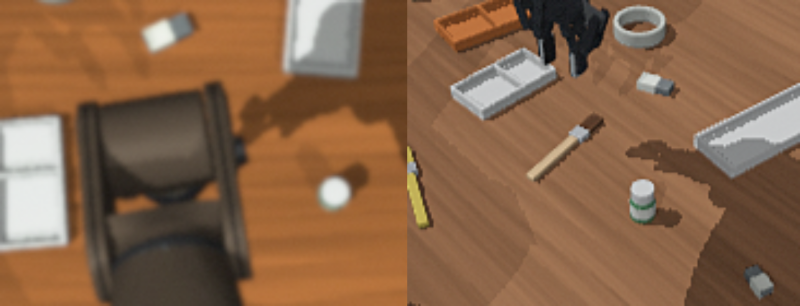

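The gripper hangs above the brush, jaws spread across the handle, and nothing is disturbed. I'll descend and close.

servo_tool([
  {"tx":1,"ty":4,"tz":25,"ax":0,"ay":0,"az":0,"fingers":40},
  {"tx":1,"ty":4,"tz":50,"ax":0,"ay":0,"az":0,"fingers":40},
  {"tx":1,"ty":4,"tz":70,"ax":0,"ay":0,"az":0,"fingers":40},
  {"tx":1,"ty":4,"tz":85,"ax":0,"ay":0,"az":0,"fingers":40},
  {"tx":1,"ty":4,"tz":93,"ax":0,"ay":0,"az":0,"fingers":40},
  {"tx":1,"ty":4,"tz":97,"ax":0,"ay":0,"az":0,"fingers":40},
  {"tx":1,"ty":4,"tz":97,"ax":0,"ay":0,"az":0,"fingers":40},
  {"tx":1,"ty":4,"tz":97,"ax":0,"ay":0,"az":0,"fingers":40},
])

```text
time: 3.4
eef_pos: [0.446, 0.1656, 0.0033]
tool_rot: [[-0.974, -0.228, 0.0], [-0.228, 0.974, -0.003], [0.0, -0.003, -1.0]]
wrist_force: [0.2, 0.3, 0.7]
opening: 0.0396
```

servo_tool([
  {"tx":0,"ty":0,"tz":0,"ax":0,"ay":0,"az":0,"fingers":0},
  {"tx":0,"ty":0,"tz":0,"ax":0,"ay":0,"az":0,"fingers":0},
  {"tx":0,"ty":0,"tz":0,"ax":0,"ay":0,"az":0,"fingers":0},
  {"tx":0,"ty":0,"tz":0,"ax":0,"ay":0,"az":0,"fingers":0},
  {"tx":0,"ty":0,"tz":0,"ax":0,"ay":0,"az":0,"fingers":0},
  {"tx":0,"ty":0,"tz":0,"ax":0,"ay":0,"az":0,"fingers":0},
  {"tx":0,"ty":0,"tz":0,"ax":0,"ay":0,"az":0,"fingers":0},
  {"tx":0,"ty":0,"tz":0,"ax":0,"ay":0,"az":0,"fingers":0},
])

```text
time: 4.07
eef_pos: [0.446, 0.1656, 0.0033]
tool_rot: [[-0.974, -0.228, 0.0], [-0.228, 0.974, -0.003], [0.0, -0.003, -1.0]]
wrist_force: [-0.2, 0.1, 0.7]
opening: -0.0003
```

```bash
python3 plan.py 446 164 100 103.4 676 4 100 83.9 676 4 7 83.9
```

```text
t 4.07 P [446.  165.6   3.3] jaw 103.2 tilt 0.2 F [-0.2  0.1  0.7] open -0.3 q6 -95.0
tx 0 ty -2 tz -97 az -0.004 | dist 97
tx -187 ty -209 tz 0 az 0.340 | dist 280
tx 0 ty 0 tz 93 az -0.000 | dist 93
```

The fingers shut on nothing, so I'll check where they actually are.

```bash
python3 - <<'E'
from h import *
T=viewer.grab_frame("top");S=viewer.grab_frame("side")
s=status.get_state();print(s["joint_pos"].round(1),s["eef_pos"])
print("TCP in side px",proj(S,s["eef_pos"]),"top",proj(T,s["eef_pos"]))
b=S["frame"][110:260,200:400].copy()
u,v=proj(S,s["eef_pos"])[0]
b=cv2.resize(b,(800,600),interpolation=cv2.INTER_CUBIC)
cv2.circle(b,(int((u-200)*4+2),int((v-110)*4+2)),4,(255,0,0),-1)
cv2.imwrite("pics/b2.png",b[:,:,::-1])
E
```

```text
[  8.2   5.9 124.9  -0.3  49.1 -94.8] [0.44600098 0.16559783 0.00327763]
TCP in side px [[292.49143522 197.24135752]] top [[282.50244937 206.44371149]]
```

View pics/b2.png

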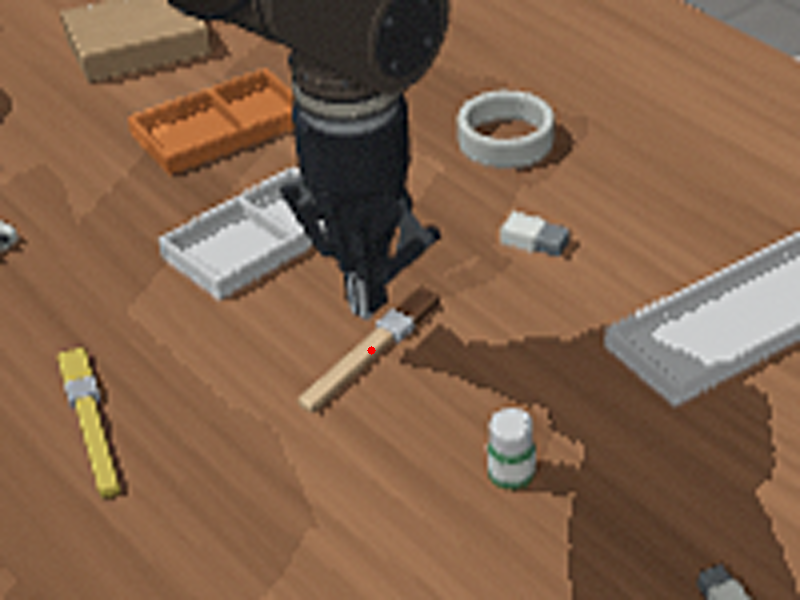

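```bash
python3 - <<'E'
from h import *
T=viewer.grab_frame("top");S=viewer.grab_frame("side")
print("start TCP in side",proj(S,[.1685,.6529,.1919]),"(seen about 108,100) top",proj(T,[.1685,.6529,.1919]))
print("origin in side",proj(S,[0,0,0]),"top",proj(T,[0,0,0]))
uv=np.array([[200+367/4,110+314/4]])
for z in (0,.01,.03,.06): print(z,plane(S,uv,z)*1000)
d=cv2.absdiff(T["frame"],cv2.cvtColor(cv2.imread("pics/top0.png"),cv2.COLOR_BGR2RGB)).max(2)
A=np.hstack([cv2.resize(T["frame"][100:300,180:440],(520,400))])
for p in ([.446,.1656,.003],[.446,.1656,.15],[0,0,0]):
    u,v=proj(T,p)[0]; cv2.circle(A,(int((u-180)*2),int((v-100)*2)),4,(255,0,0),-1)
cv2.imwrite("pics/t3.png",A[:,:,::-1])
E
```

```text
start TCP in side [[115.60337566 111.672213  ]] (seen about 108,100) top [[ 65.14120284 325.32125197]]
origin in side [[178.38138298 328.80357298]] top [[347.50288174 370.65143155]]
0 [[471.15726684 201.58691744]]
0.01 [[464.49162177 192.03356486]]
0.03 [[451.16033162 172.9268597 ]]
0.06 [[431.16339641 144.26680197]]
```

View pics/t3.png

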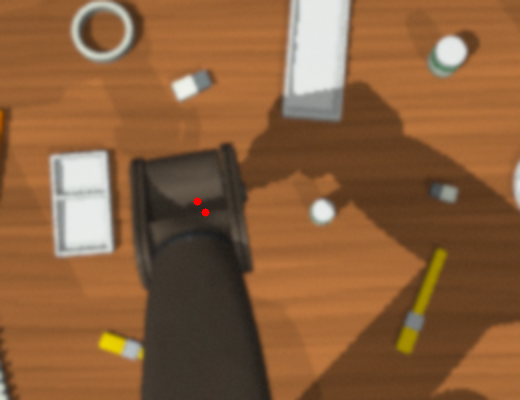

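The side ray through the real fingertips crosses (446,166) at z≈37 mm. So the tips stand about 35 mm higher than reported, or else they are about 40 mm off sideways. I'll open, go down 22 mm and look again to tell which.

servo_tool([
  {"tx":0,"ty":0,"tz":0,"ax":0,"ay":0,"az":0,"fingers":40},
  {"tx":0,"ty":0,"tz":0,"ax":0,"ay":0,"az":0,"fingers":40},
  {"tx":0,"ty":0,"tz":0,"ax":0,"ay":0,"az":0,"fingers":40},
  {"tx":0,"ty":0,"tz":4,"ax":0,"ay":0,"az":0,"fingers":40},
  {"tx":0,"ty":0,"tz":9,"ax":0,"ay":0,"az":0,"fingers":40},
  {"tx":0,"ty":0,"tz":14,"ax":0,"ay":0,"az":0,"fingers":40},
  {"tx":0,"ty":0,"tz":18,"ax":0,"ay":0,"az":0,"fingers":40},
  {"tx":0,"ty":0,"tz":22,"ax":0,"ay":0,"az":0,"fingers":40},
])

```text
time: 4.93
eef_pos: [0.4456, 0.1655, -0.0195]
tool_rot: [[-0.974, -0.228, -0.001], [-0.228, 0.974, -0.004], [0.001, -0.003, -1.0]]
wrist_force: [0.3, -0.2, 0.0]
opening: 0.0398
```

```bash
python3 - <<'E'
from h import *
T=viewer.grab_frame("top");S=viewer.grab_frame("side")
s=status.get_state();print(s["eef_pos"],s["wrist_force"],s["opening"])
b=cv2.resize(S["frame"][150:230,240:346],(800,600),interpolation=cv2.INTER_CUBIC)
cv2.imwrite("pics/b4.png",b[:,:,::-1])
E
```

```text
[ 0.44511105  0.16540423 -0.01980058] [-0.10608641 -0.8255631  -0.10880285] 0.03965730010798946
```

View pics/b4.png

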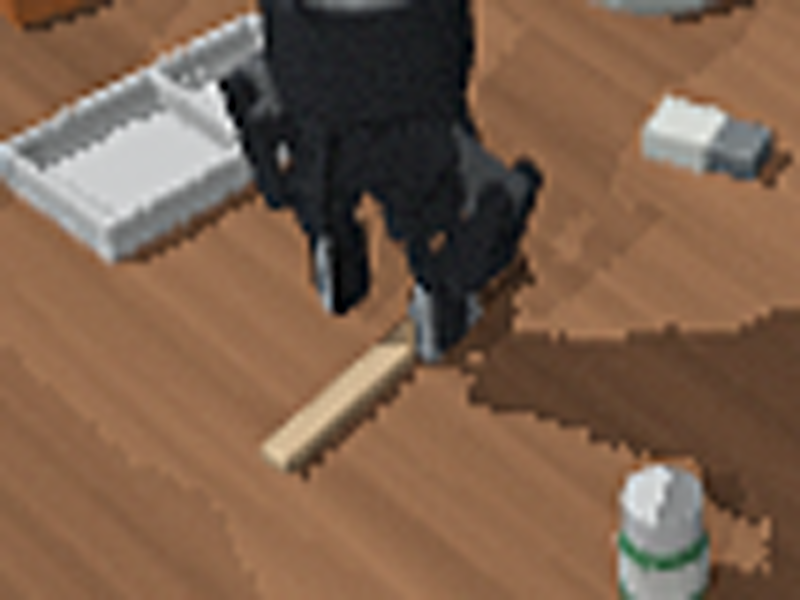

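Still no contact with a reported z of -19.5, so the reading has a vertical bias of about 35 mm and the tips are really about 15 mm up. In the crop the finger gap (390,335) is straight above the handle. I'll go down a further 12 mm.

servo_tool([
  {"tx":0,"ty":0,"tz":2,"ax":0,"ay":0,"az":0,"fingers":40},
  {"tx":0,"ty":0,"tz":4,"ax":0,"ay":0,"az":0,"fingers":40},
  {"tx":0,"ty":0,"tz":6,"ax":0,"ay":0,"az":0,"fingers":40},
  {"tx":0,"ty":0,"tz":8,"ax":0,"ay":0,"az":0,"fingers":40},
  {"tx":0,"ty":0,"tz":10,"ax":0,"ay":0,"az":0,"fingers":40},
  {"tx":0,"ty":0,"tz":12,"ax":0,"ay":0,"az":0,"fingers":40},
  {"tx":0,"ty":0,"tz":12,"ax":0,"ay":0,"az":0,"fingers":40},
  {"tx":0,"ty":0,"tz":12,"ax":0,"ay":0,"az":0,"fingers":40},
])

```text
time: 5.7
eef_pos: [0.445, 0.1653, -0.0319]
tool_rot: [[-0.974, -0.228, -0.002], [-0.228, 0.974, -0.004], [0.003, -0.003, -1.0]]
wrist_force: [1.1, -0.2, -0.5]
opening: 0.0402
```

```bash
python3 plan.py; python3 - <<'E'
from h import *
T=viewer.grab_frame("top");S=viewer.grab_frame("side")
for uv in ([291.7,194.4],[291.75,188.5]):
  for z in (0.01,.02,.03,.04): print(uv,z,plane(S,[uv],z)*1000)
b=cv2.resize(S["frame"][150:230,240:346],(800,600),interpolation=cv2.INTER_CUBIC)
cv2.imwrite("pics/b5.png",b[:,:,::-1])
E
```

```text
t 5.7 P [445.  165.3 -31.9] jaw 103.2 tilt 0.25 F [ 1.1 -0.2 -0.5] open 40.2 q6 -95.0
[291.7, 194.4] 0.01 [[447.78092881 170.9734124 ]]
[291.7, 194.4] 0.02 [[441.33981301 161.70302959]]
[291.7, 194.4] 0.03 [[434.89869722 152.43264677]]
[291.7, 194.4] 0.04 [[428.45758143 143.16226396]]
[291.75, 188.5] 0.01 [[464.49162177 192.03356486]]
[291.75, 188.5] 0.02 [[457.8259767  182.48021228]]
[291.75, 188.5] 0.03 [[451.16033162 172.9268597 ]]
[291.75, 188.5] 0.04 [[444.49468655 163.37350713]]
```

View pics/b5.png

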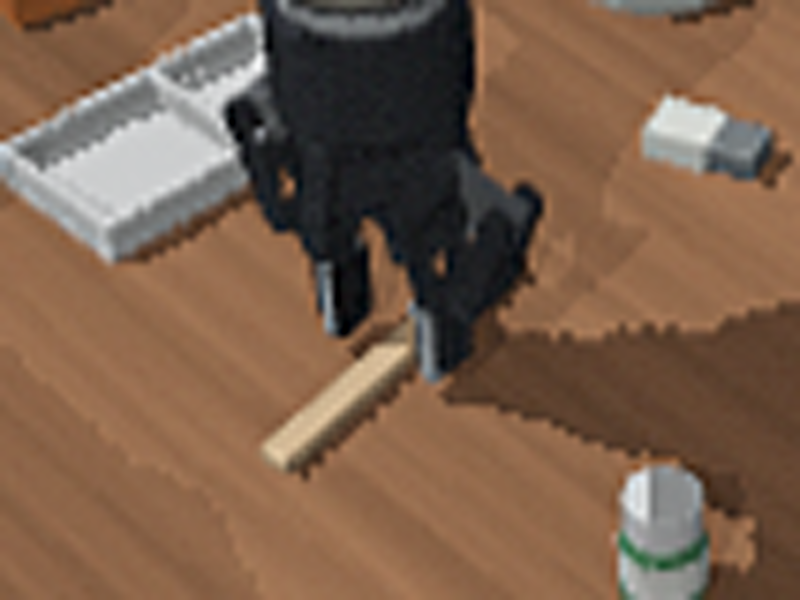

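Fingertips (335,330) and (432,378) now straddle the handle, true z about 4 mm. Bias: true z ≈ reported + 35 mm. Closing and lifting.

servo_tool([
  {"tx":0,"ty":0,"tz":0,"ax":0,"ay":0,"az":0,"fingers":0},
  {"tx":0,"ty":0,"tz":0,"ax":0,"ay":0,"az":0,"fingers":0},
  {"tx":0,"ty":0,"tz":0,"ax":0,"ay":0,"az":0,"fingers":0},
  {"tx":0,"ty":0,"tz":0,"ax":0,"ay":0,"az":0,"fingers":0},
  {"tx":0,"ty":0,"tz":0,"ax":0,"ay":0,"az":0,"fingers":0},
  {"tx":0,"ty":0,"tz":0,"ax":0,"ay":0,"az":0,"fingers":0},
  {"tx":0,"ty":0,"tz":0,"ax":0,"ay":0,"az":0,"fingers":0},
  {"tx":0,"ty":0,"tz":0,"ax":0,"ay":0,"az":0,"fingers":0},
])

```text
time: 6.47
eef_pos: [0.4454, 0.1654, -0.0314]
tool_rot: [[-0.974, -0.228, -0.001], [-0.228, 0.974, -0.004], [0.002, -0.003, -1.0]]
wrist_force: [-0.7, -0.7, 4.4]
opening: 0.0108
```

servo_tool([
  {"tx":0,"ty":0,"tz":-8,"ax":0,"ay":0,"az":0,"fingers":0},
  {"tx":0,"ty":0,"tz":-20,"ax":0,"ay":0,"az":0,"fingers":0},
  {"tx":0,"ty":0,"tz":-35,"ax":0,"ay":0,"az":0,"fingers":0},
  {"tx":0,"ty":0,"tz":-55,"ax":0,"ay":0,"az":0,"fingers":0},
  {"tx":0,"ty":0,"tz":-75,"ax":0,"ay":0,"az":0,"fingers":0},
  {"tx":0,"ty":0,"tz":-90,"ax":0,"ay":0,"az":0,"fingers":0},
  {"tx":0,"ty":0,"tz":-100,"ax":0,"ay":0,"az":0,"fingers":0},
  {"tx":0,"ty":0,"tz":-100,"ax":0,"ay":0,"az":0,"fingers":0},
])

```text
time: 7.13
eef_pos: [0.4473, 0.1661, 0.071]
tool_rot: [[-0.974, -0.228, 0.004], [-0.228, 0.974, -0.003], [-0.003, -0.004, -1.0]]
wrist_force: [0.8, 0.7, 0.2]
opening: 0.0105
```

```bash
python3 plan.py 676 4 70 83.9 676 4 -20 83.9
```

```text
t 7.13 P [447.3 166.1  71. ] jaw 103.2 tilt 0.27 F [0.8 0.7 0.2] open 10.5 q6 -95.0
tx -186 ty -210 tz 2 az 0.337 | dist 280
tx 0 ty 0 tz 90 az -0.000 | dist 90
```

servo_tool([
  {"tx":-20,"ty":-22,"tz":0,"ax":0,"ay":0,"az":0.03,"fingers":0},
  {"tx":-46,"ty":-52,"tz":0,"ax":0,"ay":0,"az":0.08,"fingers":0},
  {"tx":-73,"ty":-82,"tz":0,"ax":0,"ay":0,"az":0.14,"fingers":0},
  {"tx":-100,"ty":-113,"tz":0,"ax":0,"ay":0,"az":0.2,"fingers":0},
  {"tx":-127,"ty":-143,"tz":0,"ax":0,"ay":0,"az":0.26,"fingers":0},
  {"tx":-154,"ty":-174,"tz":2,"ax":0,"ay":0,"az":0.31,"fingers":0},
  {"tx":-176,"ty":-198,"tz":2,"ax":0,"ay":0,"az":0.337,"fingers":0},
  {"tx":-186,"ty":-210,"tz":2,"ax":0,"ay":0,"az":0.337,"fingers":0},
])

```text
time: 7.8
eef_pos: [0.6785, 0.0012, 0.0684]
tool_rot: [[-0.994, 0.11, 0.003], [0.11, 0.994, -0.003], [-0.004, -0.003, -1.0]]
wrist_force: [0.1, 0.7, -0.0]
opening: 0.0109
```

```bash
python3 plan.py 676 4 -20 83.9; python3 - <<'E'
from h import *
T=viewer.grab_frame("top");S=viewer.grab_frame("side")
s=status.get_state()
print(proj(S,s["eef_pos"]),proj(S,s["eef_pos"]+[0,0,.033]))
a=cv2.resize(T["frame"][60:180,260:420],(400,300));b=cv2.resize(S["frame"][100:250,300:500],(400,300))
cv2.imwrite("pics/b6.png",np.hstack([a,b])[:,:,::-1])
E
```

```text
t 7.8 P [678.5   1.2  68.4] jaw 83.7 tilt 0.27 F [ 0.1  0.7 -0. ] open 10.9 q6 -92.0
tx 3 ty 3 tz 88 az -0.003 | dist 88
[[388.32003038 172.84420582]] [[389.58765704 163.76551842]]
```

View pics/b6.png

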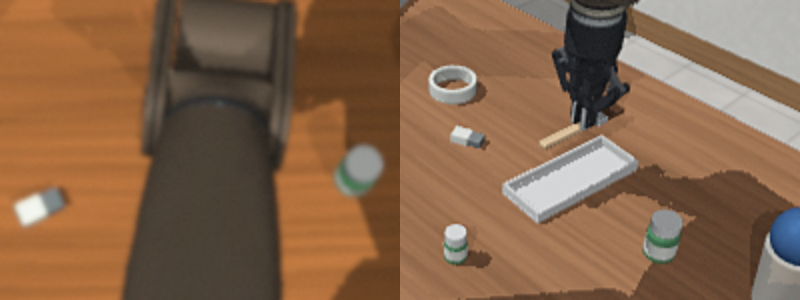

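The brush is held horizontally above the tray in line with it (side crop, tip at 588,128). I'll lower it to a reported -26 and open.

servo_tool([
  {"tx":1,"ty":2,"tz":25,"ax":0,"ay":0,"az":0,"fingers":0},
  {"tx":3,"ty":3,"tz":50,"ax":0,"ay":0,"az":0,"fingers":0},
  {"tx":3,"ty":3,"tz":68,"ax":0,"ay":0,"az":0,"fingers":0},
  {"tx":3,"ty":3,"tz":80,"ax":0,"ay":0,"az":0,"fingers":0},
  {"tx":3,"ty":3,"tz":88,"ax":0,"ay":0,"az":0,"fingers":0},
  {"tx":3,"ty":3,"tz":94,"ax":0,"ay":0,"az":0,"fingers":0},
  {"tx":3,"ty":3,"tz":94,"ax":0,"ay":0,"az":0,"fingers":0},
  {"tx":3,"ty":3,"tz":94,"ax":0,"ay":0,"az":0,"fingers":0},
])

```text
time: 8.57
eef_pos: [0.6757, 0.005, -0.0248]
tool_rot: [[-0.994, 0.109, 0.004], [0.109, 0.994, -0.003], [-0.004, -0.003, -1.0]]
wrist_force: [0.1, 0.3, -0.3]
opening: 0.0106
```

servo_tool([
  {"tx":0,"ty":0,"tz":0,"ax":0,"ay":0,"az":0,"fingers":30},
  {"tx":0,"ty":0,"tz":0,"ax":0,"ay":0,"az":0,"fingers":30},
  {"tx":0,"ty":0,"tz":0,"ax":0,"ay":0,"az":0,"fingers":30},
  {"tx":0,"ty":0,"tz":0,"ax":0,"ay":0,"az":0,"fingers":30},
  {"tx":0,"ty":0,"tz":-10,"ax":0,"ay":0,"az":0,"fingers":30},
  {"tx":0,"ty":0,"tz":-40,"ax":0,"ay":0,"az":0,"fingers":30},
  {"tx":0,"ty":0,"tz":-80,"ax":0,"ay":0,"az":0,"fingers":30},
  {"tx":0,"ty":0,"tz":-110,"ax":0,"ay":0,"az":0,"fingers":70},
])

```text
time: 9.23
eef_pos: [0.6758, 0.0053, 0.0882]
tool_rot: [[-0.994, 0.109, 0.006], [0.109, 0.994, -0.004], [-0.006, -0.003, -1.0]]
wrist_force: [1.3, -0.9, 0.9]
opening: 0.0405
```

```bash
python3 plan.py 655 -174 85 90 655 -174 -12 90
```

```text
t 9.23 P [675.8   5.3  88.2] jaw 83.8 tilt 0.38 F [ 1.3 -0.9  0.9] open 40.5 q6 -92.0
tx 1 ty -181 tz 4 az -0.109 | dist 181
tx 0 ty 0 tz 97 az -0.000 | dist 97
```

servo_tool([
  {"tx":0,"ty":-25,"tz":0,"ax":0,"ay":0,"az":-0.05,"fingers":80},
  {"tx":0,"ty":-55,"tz":0,"ax":0,"ay":0,"az":-0.1,"fingers":80},
  {"tx":0,"ty":-90,"tz":0,"ax":0,"ay":0,"az":-0.109,"fingers":80},
  {"tx":0,"ty":-125,"tz":2,"ax":0,"ay":0,"az":-0.109,"fingers":80},
  {"tx":1,"ty":-155,"tz":4,"ax":0,"ay":0,"az":-0.109,"fingers":80},
  {"tx":1,"ty":-173,"tz":4,"ax":0,"ay":0,"az":-0.109,"fingers":80},
  {"tx":1,"ty":-181,"tz":4,"ax":0,"ay":0,"az":-0.109,"fingers":80},
  {"tx":1,"ty":-181,"tz":4,"ax":0,"ay":0,"az":-0.109,"fingers":80},
])

```text
time: 9.9
eef_pos: [0.6551, -0.1764, 0.0856]
tool_rot: [[-1.0, 0.003, 0.006], [0.003, 1.0, -0.004], [-0.006, -0.004, -1.0]]
wrist_force: [0.2, 0.8, -0.4]
opening: 0.0799
```

```bash
python3 plan.py 655 -174 -13 90; python3 - <<'E'
from h import *
T=viewer.grab_frame("top");S=viewer.grab_frame("side")
a=cv2.resize(T["frame"][60:180,260:420],(400,300));b=cv2.resize(S["frame"][100:250,340:540],(400,300))
cv2.imwrite("pics/b7.png",np.hstack([a,b])[:,:,::-1])
E
```

```text
t 9.9 P [ 655.1 -176.4   85.6] jaw 89.8 tilt 0.43 F [ 0.2  0.8 -0.4] open 79.9 q6 -113.0
tx 1 ty 3 tz 99 az -0.003 | dist 99
```

View pics/b7.png

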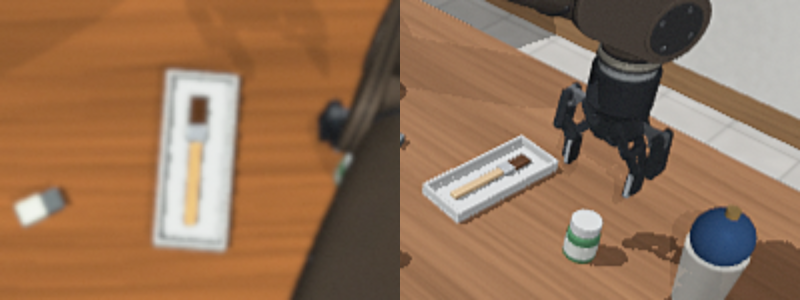

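The brush lies centred in the tray. Before descending on the pot I'll check the finger midpoint in the side view (crop 600,178, i.e. pixel 440,189) against its projection.

```bash
python3 - <<'E'
from h import *
S=viewer.grab_frame("side")
for z in (.10,.11,.12,.13): print(z,proj(S,[.6551,-.1764,z]), proj(S,[.6551,-.1764+.04,z]), proj(S,[.6551,-.1764-.04,z]))
c=cv2.resize(S["frame"][120:240,400:500],None,fx=5,fy=5,interpolation=cv2.INTER_CUBIC)
for z in (.11,.12):
  for dy in (-.04,.04):
    u,v=proj(S,[.6551,-.1764+dy,z])[0]; cv2.circle(c,(int((u-400+.5)*5),int((v-120+.5)*5)),3,(255,0,0),-1)
cv2.imwrite("pics/b8.png",c[:,:,::-1])
E
```

```text
0.1 [[436.79223081 198.95124125]] [[424.0966461  191.31663843]] [[450.08808009 206.94681852]]
0.11 [[437.56769347 196.05298467]] [[424.76621274 188.43117852]] [[450.97885443 204.03778512]]
0.12 [[438.35426924 193.11319338]] [[425.44515525 185.50531381]] [[451.88270062 201.08606254]]
0.13 [[439.15219872 190.13096809]] [[426.13367196 182.53818961]] [[452.79990851 198.09070416]]
```

View pics/b8.png

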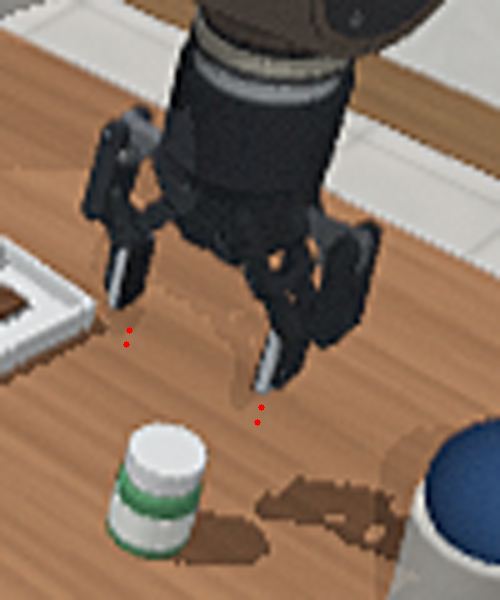

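With the open pads' retraction this agrees with the +33 mm bias, and the lateral error is about 5 mm at most. Descend and grasp the big pot.

servo_tool([
  {"tx":1,"ty":2,"tz":20,"ax":0,"ay":0,"az":0,"fingers":80},
  {"tx":1,"ty":2,"tz":45,"ax":0,"ay":0,"az":0,"fingers":80},
  {"tx":1,"ty":2,"tz":65,"ax":0,"ay":0,"az":0,"fingers":80},
  {"tx":1,"ty":2,"tz":80,"ax":0,"ay":0,"az":0,"fingers":80},
  {"tx":1,"ty":2,"tz":92,"ax":0,"ay":0,"az":0,"fingers":80},
  {"tx":1,"ty":2,"tz":99,"ax":0,"ay":0,"az":0,"fingers":80},
  {"tx":1,"ty":2,"tz":99,"ax":0,"ay":0,"az":0,"fingers":80},
  {"tx":1,"ty":2,"tz":99,"ax":0,"ay":0,"az":0,"fingers":80},
])

```text
time: 10.72
eef_pos: [0.6554, -0.1714, -0.0136]
tool_rot: [[-1.0, -0.001, 0.006], [-0.001, 1.0, -0.003], [-0.006, -0.003, -1.0]]
wrist_force: [0.8, 0.2, 0.3]
opening: 0.0801
```

servo_tool([
  {"tx":0,"ty":0,"tz":0,"ax":0,"ay":0,"az":0,"fingers":70},
  {"tx":0,"ty":0,"tz":0,"ax":0,"ay":0,"az":0,"fingers":62},
  {"tx":0,"ty":0,"tz":0,"ax":0,"ay":0,"az":0,"fingers":55},
  {"tx":0,"ty":0,"tz":0,"ax":0,"ay":0,"az":0,"fingers":50},
  {"tx":0,"ty":0,"tz":0,"ax":0,"ay":0,"az":0,"fingers":45},
  {"tx":0,"ty":0,"tz":0,"ax":0,"ay":0,"az":0,"fingers":40},
  {"tx":0,"ty":0,"tz":0,"ax":0,"ay":0,"az":0,"fingers":20},
  {"tx":0,"ty":0,"tz":0,"ax":0,"ay":0,"az":0,"fingers":0},
])

```text
time: 11.38
eef_pos: [0.6563, -0.172, -0.0122]
tool_rot: [[-1.0, -0.001, 0.008], [-0.001, 1.0, -0.004], [-0.008, -0.004, -1.0]]
wrist_force: [-0.9, -0.2, 6.1]
opening: 0.0414
```

servo_tool([
  {"tx":0,"ty":0,"tz":0,"ax":0,"ay":0,"az":0,"fingers":0},
  {"tx":0,"ty":0,"tz":0,"ax":0,"ay":0,"az":0,"fingers":0},
  {"tx":0,"ty":0,"tz":-10,"ax":0,"ay":0,"az":0,"fingers":0},
  {"tx":0,"ty":0,"tz":-25,"ax":0,"ay":0,"az":0,"fingers":0},
  {"tx":0,"ty":0,"tz":-45,"ax":0,"ay":0,"az":0,"fingers":0},
  {"tx":0,"ty":0,"tz":-65,"ax":0,"ay":0,"az":0,"fingers":0},
  {"tx":0,"ty":0,"tz":-80,"ax":0,"ay":0,"az":0,"fingers":0},
  {"tx":0,"ty":0,"tz":-85,"ax":0,"ay":0,"az":0,"fingers":0},
])

```text
time: 12.05
eef_pos: [0.6576, -0.1723, 0.0773]
tool_rot: [[-1.0, -0.001, 0.014], [-0.001, 1.0, -0.007], [-0.014, -0.007, -1.0]]
wrist_force: [0.8, -0.3, 0.0]
opening: 0.0415
```

```bash
python3 plan.py 540 80 75 90 435 334 75 93
```

```text
t 12.05 P [ 657.6 -172.3   77.3] jaw 90.1 tilt 0.88 F [ 0.8 -0.3  0. ] open 41.5 q6 -113.0
tx 117 ty 253 tz -1 az 0.001 | dist 278
tx 105 ty 254 tz 0 az -0.052 | dist 275
```

servo_tool([
  {"tx":10,"ty":22,"tz":0,"ax":0,"ay":0,"az":0,"fingers":0},
  {"tx":25,"ty":53,"tz":0,"ax":0,"ay":0,"az":0,"fingers":0},
  {"tx":41,"ty":88,"tz":0,"ax":0,"ay":0,"az":0,"fingers":0},
  {"tx":57,"ty":123,"tz":0,"ax":0,"ay":0,"az":0,"fingers":0},
  {"tx":73,"ty":158,"tz":0,"ax":0,"ay":0,"az":0,"fingers":0},
  {"tx":89,"ty":193,"tz":0,"ax":0,"ay":0,"az":0,"fingers":0},
  {"tx":105,"ty":228,"tz":0,"ax":0,"ay":0,"az":0,"fingers":0},
  {"tx":117,"ty":253,"tz":0,"ax":0,"ay":0,"az":0,"fingers":0},
])

```text
time: 12.72
eef_pos: [0.5379, 0.083, 0.0734]
tool_rot: [[-1.0, -0.002, 0.012], [-0.002, 1.0, -0.006], [-0.012, -0.006, -1.0]]
wrist_force: [1.0, -0.3, -1.6]
opening: 0.0412
```

servo_tool([
  {"tx":13,"ty":31,"tz":0,"ax":0,"ay":0,"az":-0.02,"fingers":0},
  {"tx":27,"ty":65,"tz":0,"ax":0,"ay":0,"az":-0.04,"fingers":0},
  {"tx":41,"ty":100,"tz":0,"ax":0,"ay":0,"az":-0.052,"fingers":0},
  {"tx":56,"ty":135,"tz":0,"ax":0,"ay":0,"az":-0.052,"fingers":0},
  {"tx":71,"ty":170,"tz":0,"ax":0,"ay":0,"az":-0.052,"fingers":0},
  {"tx":85,"ty":205,"tz":0,"ax":0,"ay":0,"az":-0.052,"fingers":0},
  {"tx":97,"ty":235,"tz":0,"ax":0,"ay":0,"az":-0.052,"fingers":0},
  {"tx":105,"ty":254,"tz":0,"ax":0,"ay":0,"az":-0.052,"fingers":0},
])

```text
time: 13.38
eef_pos: [0.4303, 0.3392, 0.0705]
tool_rot: [[-0.998, -0.056, 0.011], [-0.057, 0.998, -0.005], [-0.011, -0.006, -1.0]]
wrist_force: [0.2, -0.1, -0.2]
opening: 0.0416
```

```bash
python3 plan.py 435 334 75 93; python3 - <<'E'
from h import *
s=status.get_state();R=s["tool_rot"]
w=R.T@np.cross(R[:,2],[0,0,-1]);print("level ax,ay",w.round(4))
T=viewer.grab_frame("top");S=viewer.grab_frame("side")
a=cv2.resize(T["frame"][120:270,140:300],(400,375));b=cv2.resize(S["frame"][90:240,180:340],(400,375))
cv2.imwrite("pics/b9.png",np.hstack([a,b])[:,:,::-1])
E
```

```text
t 13.38 P [430.3 339.2  70.5] jaw 93.2 tilt 0.7 F [ 0.2 -0.1 -0.2] open 41.6 q6 -65.0
tx -4 ty -5 tz -4 az 0.004 | dist 8
level ax,ay [-0.0059  0.0107 -0.    ]
```

View pics/b9.png

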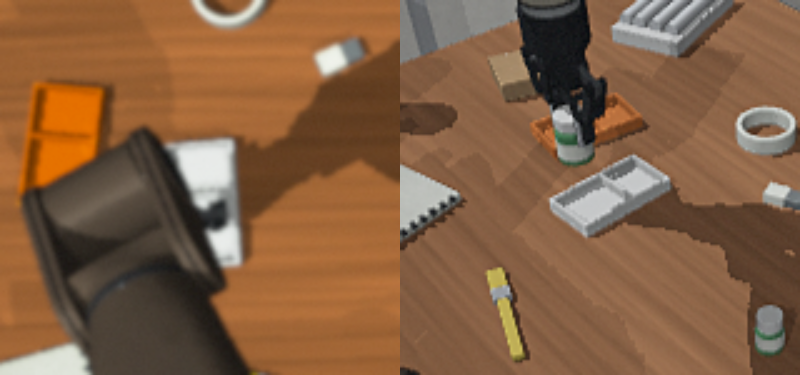

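The pot hangs upright in the jaws above the rack (side crop 573,138). I'll centre and level the tool, then check the pot's offset numerically from its outline.

servo_tool([
  {"tx":-2,"ty":-3,"tz":10,"ax":-0.003,"ay":0.005,"az":0.004,"fingers":0},
  {"tx":-4,"ty":-5,"tz":20,"ax":-0.006,"ay":0.011,"az":0.004,"fingers":0},
  {"tx":-4,"ty":-5,"tz":30,"ax":-0.006,"ay":0.011,"az":0.004,"fingers":0},
  {"tx":-4,"ty":-5,"tz":30,"ax":-0.006,"ay":0.011,"az":0.004,"fingers":0},
  {"tx":-4,"ty":-5,"tz":30,"ax":-0.006,"ay":0.011,"az":0.004,"fingers":0},
  {"tx":-4,"ty":-5,"tz":30,"ax":-0.006,"ay":0.011,"az":0.004,"fingers":0},
  {"tx":-4,"ty":-5,"tz":30,"ax":-0.006,"ay":0.011,"az":0.004,"fingers":0},
  {"tx":-4,"ty":-5,"tz":30,"ax":-0.006,"ay":0.011,"az":0.004,"fingers":0},
])

```text
time: 14.15
eef_pos: [0.4355, 0.3343, 0.041]
tool_rot: [[-0.999, -0.054, 0.001], [-0.054, 0.999, 0.0], [-0.001, 0.0, -1.0]]
wrist_force: [0.0, -0.4, -1.6]
opening: 0.0415
```

```bash
python3 plan.py 435 334 -9 93; python3 - <<'E'
from h import *
s=status.get_state();P=s["eef_pos"]
S=viewer.grab_frame("side")
zb=P[2]+.0125
for x in viewer.outline_of(S,"big_pot"):
    print(round(x["confidence"],2),np.argwhere(x["region"])[:,::-1].mean(0).round(1),x["rect"],x["region"].sum())
for o in (0,.02): print("pred centre",proj(S,[P[0],P[1],zb+.031+o]),"bottom",proj(S,[P[0],P[1],zb+o]))
E
```

```text
t 14.15 P [435.5 334.3  41. ] jaw 93.1 tilt 0.04 F [ 0.  -0.4 -1.6] open 41.5 q6 -66.0
tx 1 ty -0 tz 50 az 0.002 | dist 50
0.74 [251.6 153.3] [247.8, 136.9, 262.2, 161.2] 223
0.58 [326.1 141.9] [310.3, 131.9, 341.6, 152.1] 310
pred centre [[254.08339659 151.79892493]] bottom [[255.40769589 159.96497451]]
pred centre [[253.20298763 146.37004399]] bottom [[254.55881988 154.73053576]]
```

servo_tool([
  {"tx":0,"ty":0,"tz":10,"ax":0,"ay":0,"az":0,"fingers":0},
  {"tx":0,"ty":0,"tz":22,"ax":0,"ay":0,"az":0,"fingers":0},
  {"tx":0,"ty":0,"tz":32,"ax":0,"ay":0,"az":0,"fingers":0},
  {"tx":0,"ty":0,"tz":40,"ax":0,"ay":0,"az":0,"fingers":0},
  {"tx":0,"ty":0,"tz":45,"ax":0,"ay":0,"az":0,"fingers":0},
  {"tx":0,"ty":0,"tz":48,"ax":0,"ay":0,"az":0,"fingers":0},
  {"tx":0,"ty":0,"tz":49,"ax":0,"ay":0,"az":0,"fingers":0},
  {"tx":0,"ty":0,"tz":49,"ax":0,"ay":0,"az":0,"fingers":0},
])

```text
time: 14.92
eef_pos: [0.4353, 0.3344, -0.008]
tool_rot: [[-0.998, -0.055, 0.0], [-0.055, 0.998, 0.0], [-0.0, 0.0, -1.0]]
wrist_force: [0.2, 0.0, -1.3]
opening: 0.0416
```

```bash
python3 plan.py
```

```text
t 14.92 P [435.3 334.4  -8. ] jaw 93.1 tilt 0.01 F [ 0.2  0.  -1.3] open 41.6 q6 -66.0
```

servo_tool([
  {"tx":0,"ty":0,"tz":1,"ax":0,"ay":0,"az":0,"fingers":0},
  {"tx":0,"ty":0,"tz":1,"ax":0,"ay":0,"az":0,"fingers":0},
  {"tx":0,"ty":0,"tz":1,"ax":0,"ay":0,"az":0,"fingers":44},
  {"tx":0,"ty":0,"tz":1,"ax":0,"ay":0,"az":0,"fingers":50},
  {"tx":0,"ty":0,"tz":1,"ax":0,"ay":0,"az":0,"fingers":60},
  {"tx":0,"ty":0,"tz":1,"ax":0,"ay":0,"az":0,"fingers":70},
  {"tx":0,"ty":0,"tz":1,"ax":0,"ay":0,"az":0,"fingers":75},
  {"tx":0,"ty":0,"tz":1,"ax":0,"ay":0,"az":0,"fingers":75},
])

```text
time: 15.58
eef_pos: [0.4354, 0.3345, -0.009]
tool_rot: [[-0.998, -0.055, 0.0], [-0.055, 0.998, 0.0], [-0.0, 0.0, -1.0]]
wrist_force: [0.9, -0.6, -0.2]
opening: 0.0752
```

servo_tool([
  {"tx":0,"ty":0,"tz":-8,"ax":0,"ay":0,"az":0,"fingers":75},
  {"tx":0,"ty":0,"tz":-20,"ax":0,"ay":0,"az":0,"fingers":75},
  {"tx":0,"ty":0,"tz":-40,"ax":0,"ay":0,"az":0,"fingers":75},
  {"tx":0,"ty":0,"tz":-60,"ax":0,"ay":0,"az":0,"fingers":75},
  {"tx":0,"ty":0,"tz":-80,"ax":0,"ay":0,"az":0,"fingers":75},
  {"tx":0,"ty":0,"tz":-92,"ax":0,"ay":0,"az":0,"fingers":75},
  {"tx":0,"ty":0,"tz":-95,"ax":0,"ay":0,"az":0,"fingers":75},
  {"tx":0,"ty":0,"tz":-95,"ax":0,"ay":0,"az":0,"fingers":75},
])

```text
time: 16.25
eef_pos: [0.4362, 0.3349, 0.0877]
tool_rot: [[-0.998, -0.055, 0.003], [-0.055, 0.998, 0.002], [-0.003, 0.002, -1.0]]
wrist_force: [-0.4, -0.6, -1.0]
opening: 0.075
```

```bash
python3 plan.py 441 6 60 90 441 6 -16 90
```

```text
t 16.25 P [436.2 334.9  87.7] jaw 93.1 tilt 0.21 F [-0.4 -0.6 -1. ] open 75.0 q6 -66.0
tx 13 ty -329 tz 27 az 0.055 | dist 330
tx 0 ty 0 tz 76 az -0.000 | dist 76
```

servo_tool([
  {"tx":2,"ty":-36,"tz":3,"ax":0,"ay":0,"az":0.01,"fingers":70},
  {"tx":4,"ty":-75,"tz":6,"ax":0,"ay":0,"az":0.02,"fingers":70},
  {"tx":6,"ty":-115,"tz":9,"ax":0,"ay":0,"az":0.03,"fingers":70},
  {"tx":8,"ty":-155,"tz":12,"ax":0,"ay":0,"az":0.04,"fingers":70},
  {"tx":9,"ty":-195,"tz":15,"ax":0,"ay":0,"az":0.05,"fingers":70},
  {"tx":11,"ty":-235,"tz":18,"ax":0,"ay":0,"az":0.055,"fingers":70},
  {"tx":12,"ty":-275,"tz":22,"ax":0,"ay":0,"az":0.055,"fingers":70},
  {"tx":13,"ty":-312,"tz":25,"ax":0,"ay":0,"az":0.055,"fingers":70},
])

```text
time: 16.92
eef_pos: [0.4388, 0.021, 0.0606]
tool_rot: [[-1.0, 0.0, 0.001], [0.0, 1.0, 0.002], [-0.001, 0.002, -1.0]]
wrist_force: [0.1, 0.3, 0.4]
opening: 0.0699
```

```bash
python3 plan.py 441 6 50 90 441 6 -16 90; python3 - <<'E'
from h import *
T=viewer.grab_frame("top");S=viewer.grab_frame("side")
for n,f in (("big_pot",.0),("small_pot",0)):
  for p in (T,S):
    for x in viewer.outline_of(p,n)[:2]: print(n,round(x["confidence"],2),np.argwhere(x["region"])[:,::-1].mean(0).round(1),np.round(x["rect"],1))
c,q=np.cos(.05),np.sin(.05)
for z in (.004,.035,.066): print("exp big",proj(T,[.435,.3345,z]),proj(S,[.435,.3345,z]))
E
```

```text
t 16.92 P [438.8  21.   60.6] jaw 90.0 tilt 0.12 F [0.1 0.3 0.4] open 69.9 q6 -101.0
tx -2 ty -15 tz 11 az -0.000 | dist 18
tx 0 ty 0 tz 66 az -0.000 | dist 66
big_pot 0.77 [219.2 211.1] [210.1 203.7 229.9 220.5]
big_pot 0.85 [255.2 163.6] [249.1 147.6 263.  175.6]
small_pot 0.48 [327.3 221.5] [323.9 209.3 334.4 229.3]
exp big [[221.44308653 211.94504683]] [[257.26517899 172.44589195]]
exp big [[219.1998186  210.96960915]] [[256.01141095 164.73301857]]
exp big [[216.84108114 209.94396198]] [[254.71226086 156.74096591]]
```

The big pot stands where expected. Now the small pot.

servo_tool([
  {"tx":-1,"ty":-8,"tz":0,"ax":0,"ay":0,"az":0,"fingers":70},
  {"tx":-2,"ty":-15,"tz":4,"ax":0,"ay":0,"az":0,"fingers":70},
  {"tx":-2,"ty":-15,"tz":15,"ax":0,"ay":0,"az":0,"fingers":70},
  {"tx":-2,"ty":-15,"tz":35,"ax":0,"ay":0,"az":0,"fingers":70},
  {"tx":-2,"ty":-15,"tz":55,"ax":0,"ay":0,"az":0,"fingers":70},
  {"tx":-2,"ty":-15,"tz":70,"ax":0,"ay":0,"az":0,"fingers":70},
  {"tx":-2,"ty":-15,"tz":77,"ax":0,"ay":0,"az":0,"fingers":70},
  {"tx":-2,"ty":-15,"tz":77,"ax":0,"ay":0,"az":0,"fingers":70},
])

```text
time: 17.88
eef_pos: [0.4402, 0.0093, -0.0175]
tool_rot: [[-1.0, -0.002, -0.003], [-0.002, 1.0, 0.003], [0.003, 0.003, -1.0]]
wrist_force: [0.6, -0.2, 0.9]
opening: 0.0702
```

servo_tool([
  {"tx":0,"ty":0,"tz":0,"ax":0,"ay":0,"az":0,"fingers":60},
  {"tx":0,"ty":0,"tz":0,"ax":0,"ay":0,"az":0,"fingers":50},
  {"tx":0,"ty":0,"tz":0,"ax":0,"ay":0,"az":0,"fingers":44},
  {"tx":0,"ty":0,"tz":0,"ax":0,"ay":0,"az":0,"fingers":39},
  {"tx":0,"ty":0,"tz":0,"ax":0,"ay":0,"az":0,"fingers":34},
  {"tx":0,"ty":0,"tz":0,"ax":0,"ay":0,"az":0,"fingers":30},
  {"tx":0,"ty":0,"tz":0,"ax":0,"ay":0,"az":0,"fingers":15},
  {"tx":0,"ty":0,"tz":0,"ax":0,"ay":0,"az":0,"fingers":0},
])

```text
time: 18.55
eef_pos: [0.441, 0.0091, -0.0163]
tool_rot: [[-1.0, -0.002, -0.002], [-0.002, 1.0, 0.003], [0.002, 0.003, -1.0]]
wrist_force: [-1.9, 0.3, 5.1]
opening: 0.0286
```

servo_tool([
  {"tx":0,"ty":0,"tz":0,"ax":0,"ay":0,"az":0,"fingers":0},
  {"tx":0,"ty":0,"tz":0,"ax":0,"ay":0,"az":0,"fingers":0},
  {"tx":0,"ty":0,"tz":-10,"ax":0,"ay":0,"az":0,"fingers":0},
  {"tx":0,"ty":0,"tz":-25,"ax":0,"ay":0,"az":0,"fingers":0},
  {"tx":0,"ty":0,"tz":-45,"ax":0,"ay":0,"az":0,"fingers":0},
  {"tx":0,"ty":0,"tz":-65,"ax":0,"ay":0,"az":0,"fingers":0},
  {"tx":0,"ty":0,"tz":-85,"ax":0,"ay":0,"az":0,"fingers":0},
  {"tx":0,"ty":0,"tz":-90,"ax":0,"ay":0,"az":0,"fingers":0},
])

```text
time: 19.22
eef_pos: [0.4435, 0.0084, 0.0774]
tool_rot: [[-1.0, -0.002, 0.005], [-0.002, 1.0, 0.002], [-0.005, 0.002, -1.0]]
wrist_force: [-0.1, -0.6, 0.3]
opening: 0.0283
```

```bash
python3 plan.py 500 190 90 120 503 337.5 90 183
```

```text
t 19.22 P [443.5   8.4  77.4] jaw 90.1 tilt 0.28 F [-0.1 -0.6  0.3] open 28.3 q6 -102.0
tx -57 ty 181 tz -12 az -0.522 | dist 191
tx -76 ty 126 tz 0 az -1.100 | dist 148
```

```bash
python3 plan.py 502 337 70 93; cat > level.py <<'E'
from h import *
R=status.get_state()["tool_rot"];print("level ax,ay",(R.T@np.cross(R[:,2],[0,0,-1])).round(3))
E
```

```text
t 19.22 P [443.5   8.4  77.4] jaw 90.1 tilt 0.28 F [-0.1 -0.6  0.3] open 28.3 q6 -102.0
tx -59 ty 328 tz 8 az -0.051 | dist 334
```

servo_tool([
  {"tx":-10,"ty":22,"tz":0,"ax":0,"ay":0,"az":-0.02,"fingers":0},
  {"tx":-25,"ty":58,"tz":0,"ax":0,"ay":0,"az":-0.04,"fingers":0},
  {"tx":-40,"ty":94,"tz":0,"ax":0,"ay":0,"az":-0.051,"fingers":0},
  {"tx":-55,"ty":130,"tz":0,"ax":0,"ay":0,"az":-0.051,"fingers":0},
  {"tx":-59,"ty":168,"tz":0,"ax":0,"ay":0,"az":-0.051,"fingers":0},
  {"tx":-59,"ty":206,"tz":0,"ax":0,"ay":0,"az":-0.051,"fingers":0},
  {"tx":-59,"ty":244,"tz":0,"ax":0,"ay":0,"az":-0.051,"fingers":0},
  {"tx":-59,"ty":275,"tz":0,"ax":0,"ay":0,"az":-0.051,"fingers":0},
])

```text
time: 19.88
eef_pos: [0.5011, 0.2859, 0.0773]
tool_rot: [[-0.999, -0.054, 0.004], [-0.054, 0.999, 0.002], [-0.004, 0.001, -1.0]]
wrist_force: [0.4, -1.1, -0.8]
opening: 0.0283
```

```bash
python3 plan.py 502 337 50 93; python3 level.py
```

```text
t 19.88 P [501.1 285.9  77.3] jaw 93.1 tilt 0.23 F [ 0.4 -1.1 -0.8] open 28.3 q6 -73.0
tx -4 ty 51 tz 27 az 0.001 | dist 58
level ax,ay [ 0.001  0.004 -0.   ]
```

servo_tool([
  {"tx":-2,"ty":18,"tz":5,"ax":0,"ay":0.004,"az":0,"fingers":0},
  {"tx":-4,"ty":36,"tz":12,"ax":0,"ay":0.004,"az":0,"fingers":0},
  {"tx":-4,"ty":48,"tz":20,"ax":0,"ay":0.004,"az":0,"fingers":0},
  {"tx":-4,"ty":51,"tz":27,"ax":0,"ay":0.004,"az":0,"fingers":0},
  {"tx":-4,"ty":51,"tz":35,"ax":0,"ay":0.004,"az":0,"fingers":0},
  {"tx":-4,"ty":51,"tz":43,"ax":0,"ay":0.004,"az":0,"fingers":0},
  {"tx":-4,"ty":51,"tz":47,"ax":0,"ay":0.004,"az":0,"fingers":0},
  {"tx":-4,"ty":51,"tz":47,"ax":0,"ay":0.004,"az":0,"fingers":0},
])

```text
time: 20.55
eef_pos: [0.5016, 0.3356, 0.0286]
tool_rot: [[-0.999, -0.052, -0.003], [-0.052, 0.999, -0.0], [0.003, 0.0, -1.0]]
wrist_force: [-0.6, 0.1, -0.8]
opening: 0.0286
```

```bash
python3 plan.py 502 337 -11 93; python3 - <<'E'
from h import *
P=status.get_state()["eef_pos"];S=viewer.grab_frame("side");zb=P[2]+.0163
for x in viewer.outline_of(S,"small_pot"): print(round(x["confidence"],2),np.argwhere(x["region"])[:,::-1].mean(0).round(1),np.round(x["rect"],1))
for h in (0,.024,.048): print(proj(S,[P[0],P[1],zb+h]))
E
```

```text
t 20.55 P [501.6 335.6  28.6] jaw 93.0 tilt 0.19 F [-0.6  0.1 -0.8] open 28.6 q6 -69.0
tx -1 ty 1 tz 40 az -0.000 | dist 40
0.26 [383.7 188.8] [350.3 168.6 418.  212. ]
[[272.60987455 153.66994641]]
[[271.85629223 147.48864556]]
[[271.08184365 141.13618812]]
```

```bash
python3 - <<'E'
from h import *
S=viewer.grab_frame("side")
cv2.imwrite("pics/b10.png",cv2.resize(S["frame"][100:200,220:330],(660,600),interpolation=cv2.INTER_CUBIC)[:,:,::-1])
E
```

```text
(no output)
```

View pics/b10.png

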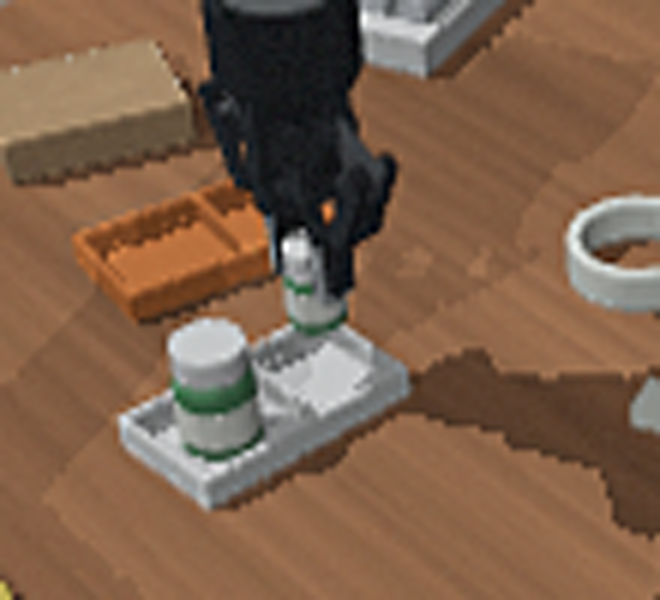

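The big pot stands in its bay (210,390). The small pot is held upright above the small bay, bottom at (318,325), which is pixel 273,154 and matches the prediction. Lowering and releasing.

servo_tool([
  {"tx":0,"ty":1,"tz":10,"ax":0,"ay":-0.003,"az":0,"fingers":0},
  {"tx":0,"ty":1,"tz":20,"ax":0,"ay":-0.003,"az":0,"fingers":0},
  {"tx":0,"ty":1,"tz":30,"ax":0,"ay":-0.003,"az":0,"fingers":0},
  {"tx":0,"ty":1,"tz":36,"ax":0,"ay":-0.003,"az":0,"fingers":0},
  {"tx":0,"ty":1,"tz":39,"ax":0,"ay":-0.003,"az":0,"fingers":0},
  {"tx":0,"ty":1,"tz":40,"ax":0,"ay":-0.003,"az":0,"fingers":0},
  {"tx":0,"ty":1,"tz":40,"ax":0,"ay":-0.003,"az":0,"fingers":0},
  {"tx":0,"ty":1,"tz":40,"ax":0,"ay":-0.003,"az":0,"fingers":0},
])

```text
time: 21.37
eef_pos: [0.5033, 0.3379, -0.009]
tool_rot: [[-0.999, -0.053, 0.004], [-0.053, 0.999, 0.002], [-0.004, 0.002, -1.0]]
wrist_force: [0.1, -0.3, -0.5]
opening: 0.0281
```

servo_tool([
  {"tx":0,"ty":0,"tz":0,"ax":0,"ay":0,"az":0,"fingers":30},
  {"tx":0,"ty":0,"tz":0,"ax":0,"ay":0,"az":0,"fingers":35},
  {"tx":0,"ty":0,"tz":0,"ax":0,"ay":0,"az":0,"fingers":42},
  {"tx":0,"ty":0,"tz":0,"ax":0,"ay":0,"az":0,"fingers":50},
  {"tx":0,"ty":0,"tz":0,"ax":0,"ay":0,"az":0,"fingers":60},
  {"tx":0,"ty":0,"tz":0,"ax":0,"ay":0,"az":0,"fingers":60},
  {"tx":0,"ty":0,"tz":-10,"ax":0,"ay":0,"az":0,"fingers":60},
  {"tx":0,"ty":0,"tz":-30,"ax":0,"ay":0,"az":0,"fingers":60},
])

```text
time: 22.03
eef_pos: [0.5008, 0.3367, 0.0189]
tool_rot: [[-0.999, -0.053, -0.002], [-0.053, 0.999, -0.001], [0.002, -0.0, -1.0]]
wrist_force: [-0.5, 0.2, -0.0]
opening: 0.0598
```

servo_tool([
  {"tx":0,"ty":0,"tz":-20,"ax":0,"ay":0,"az":0,"fingers":60},
  {"tx":0,"ty":0,"tz":-40,"ax":0,"ay":0,"az":0,"fingers":60},
  {"tx":0,"ty":0,"tz":-60,"ax":0,"ay":0,"az":0,"fingers":60},
  {"tx":0,"ty":0,"tz":-70,"ax":0,"ay":0,"az":0,"fingers":60},
  {"tx":0,"ty":0,"tz":-70,"ax":0,"ay":0,"az":0,"fingers":60},
  {"tx":0,"ty":0,"tz":-70,"ax":0,"ay":0,"az":0,"fingers":50},
  {"tx":0,"ty":0,"tz":-70,"ax":0,"ay":0,"az":0,"fingers":50},
  {"tx":0,"ty":0,"tz":-70,"ax":0,"ay":0,"az":0,"fingers":50},
])

```text
time: 22.7
eef_pos: [0.4998, 0.3362, 0.087]
tool_rot: [[-0.999, -0.053, -0.005], [-0.053, 0.999, -0.002], [0.005, -0.002, -1.0]]
wrist_force: [-0.5, 0.2, 0.3]
opening: 0.0498
```

```bash
python3 plan.py 626.5 182.5 60 24 626.5 182.5 -29 24; python3 level.py
```

```text
t 22.7 P [499.8 336.2  87. ] jaw 93.0 tilt 0.3 F [-0.5  0.2  0.3] open 49.8 q6 -69.0
tx -119 ty -160 tz 27 az 1.205 | dist 201
tx 0 ty 0 tz 89 az -0.000 | dist 89
level ax,ay [-0.002 -0.005 -0.   ]
```

servo_tool([
  {"tx":-15,"ty":-20,"tz":0,"ax":0,"ay":0,"az":0.1,"fingers":50},
  {"tx":-32,"ty":-43,"tz":0,"ax":0,"ay":0,"az":0.22,"fingers":50},
  {"tx":-50,"ty":-67,"tz":0,"ax":0,"ay":0,"az":0.34,"fingers":50},
  {"tx":-67,"ty":-90,"tz":0,"ax":0,"ay":0,"az":0.46,"fingers":50},
  {"tx":-85,"ty":-114,"tz":0,"ax":0,"ay":0,"az":0.58,"fingers":50},
  {"tx":-102,"ty":-137,"tz":0,"ax":0,"ay":0,"az":0.7,"fingers":50},
  {"tx":-114,"ty":-153,"tz":0,"ax":0,"ay":0,"az":0.8,"fingers":50},
  {"tx":-119,"ty":-160,"tz":0,"ax":0,"ay":0,"az":0.9,"fingers":50},
])

```text
time: 23.37
eef_pos: [0.6281, 0.1799, 0.085]
tool_rot: [[-0.656, 0.755, -0.007], [0.755, 0.656, -0.003], [0.002, -0.007, -1.0]]
wrist_force: [0.3, -0.7, 1.0]
opening: 0.0499
```

```bash
python3 plan.py 626.5 182.5 60 24 626.5 182.5 -29 24; python3 level.py
```

```text
t 23.37 P [628.1 179.9  85. ] jaw 41.0 tilt 0.41 F [ 0.3 -0.7  1. ] open 49.9 q6 -34.0
tx 3 ty 1 tz 25 az 0.297 | dist 25
tx 0 ty 0 tz 89 az -0.000 | dist 89
level ax,ay [-0.007 -0.002  0.   ]
```

servo_tool([
  {"tx":2,"ty":0,"tz":10,"ax":-0.004,"ay":-0.001,"az":0.1,"fingers":50},
  {"tx":3,"ty":1,"tz":20,"ax":-0.007,"ay":-0.002,"az":0.2,"fingers":50},
  {"tx":3,"ty":1,"tz":30,"ax":-0.007,"ay":-0.002,"az":0.29,"fingers":50},
  {"tx":3,"ty":1,"tz":45,"ax":-0.007,"ay":-0.002,"az":0.297,"fingers":50},
  {"tx":3,"ty":1,"tz":60,"ax":-0.007,"ay":-0.002,"az":0.297,"fingers":50},
  {"tx":3,"ty":1,"tz":75,"ax":-0.007,"ay":-0.002,"az":0.297,"fingers":50},
  {"tx":3,"ty":1,"tz":83,"ax":-0.007,"ay":-0.002,"az":0.297,"fingers":50},
  {"tx":3,"ty":1,"tz":85,"ax":-0.007,"ay":-0.002,"az":0.297,"fingers":50},
])

```text
time: 24.03
eef_pos: [0.6241, 0.1824, -0.0034]
tool_rot: [[-0.408, 0.913, -0.005], [0.913, 0.408, -0.001], [0.001, -0.005, -1.0]]
wrist_force: [0.1, 0.2, -0.9]
opening: 0.0503
```

```bash
python3 plan.py 626.5 182.5 -28 24; python3 level.py
```

```text
t 24.03 P [624.1 182.4  -3.4] jaw 24.1 tilt 0.3 F [ 0.1  0.2 -0.9] open 50.3 q6 -17.0
tx -1 ty 2 tz 25 az 0.001 | dist 25
level ax,ay [-0.005 -0.001 -0.   ]
```

servo_tool([
  {"tx":-1,"ty":2,"tz":8,"ax":-0.005,"ay":0,"az":0,"fingers":50},
  {"tx":-1,"ty":2,"tz":16,"ax":-0.005,"ay":0,"az":0,"fingers":50},
  {"tx":-1,"ty":2,"tz":22,"ax":-0.005,"ay":0,"az":0,"fingers":50},
  {"tx":-1,"ty":2,"tz":25,"ax":-0.005,"ay":0,"az":0,"fingers":50},
  {"tx":-1,"ty":2,"tz":25,"ax":-0.005,"ay":0,"az":0,"fingers":50},
  {"tx":-1,"ty":2,"tz":25,"ax":-0.005,"ay":0,"az":0,"fingers":40},
  {"tx":-1,"ty":2,"tz":25,"ax":-0.005,"ay":0,"az":0,"fingers":32},
  {"tx":-1,"ty":2,"tz":25,"ax":-0.005,"ay":0,"az":0,"fingers":25},
])

```text
time: 24.7
eef_pos: [0.6267, 0.1823, -0.0277]
tool_rot: [[-0.408, 0.913, 0.001], [0.913, 0.408, 0.001], [0.0, 0.001, -1.0]]
wrist_force: [-0.6, -0.8, 0.3]
opening: 0.0252
```

servo_tool([
  {"tx":0,"ty":0,"tz":0,"ax":0,"ay":0,"az":0,"fingers":15},
  {"tx":0,"ty":0,"tz":0,"ax":0,"ay":0,"az":0,"fingers":0},
  {"tx":0,"ty":0,"tz":0,"ax":0,"ay":0,"az":0,"fingers":0},
  {"tx":0,"ty":0,"tz":0,"ax":0,"ay":0,"az":0,"fingers":0},
  {"tx":0,"ty":0,"tz":-10,"ax":0,"ay":0,"az":0,"fingers":0},
  {"tx":0,"ty":0,"tz":-30,"ax":0,"ay":0,"az":0,"fingers":0},
  {"tx":0,"ty":0,"tz":-60,"ax":0,"ay":0,"az":0,"fingers":0},
  {"tx":0,"ty":0,"tz":-85,"ax":0,"ay":0,"az":0,"fingers":0},
])

```text
time: 25.37
eef_pos: [0.6263, 0.1822, 0.0586]
tool_rot: [[-0.408, 0.913, 0.0], [0.913, 0.408, 0.001], [0.001, 0.0, -1.0]]
wrist_force: [0.2, 0.2, 0.8]
opening: 0.0211
```

```bash
python3 plan.py 550 -60 70 10 472 -305 70 0; python3 level.py
```

```text
t 25.37 P [626.3 182.2  58.6] jaw 24.1 tilt 0.04 F [0.2 0.2 0.8] open 21.1 q6 -17.0
tx -190 ty -168 tz -12 az 0.245 | dist 254
tx -228 ty -119 tz 0 az 0.175 | dist 257
level ax,ay [ 0.    -0.001  0.   ]
```

servo_tool([
  {"tx":-20,"ty":-18,"tz":-2,"ax":0,"ay":0,"az":0.03,"fingers":0},
  {"tx":-44,"ty":-39,"tz":-4,"ax":0,"ay":0,"az":0.06,"fingers":0},
  {"tx":-70,"ty":-62,"tz":-6,"ax":0,"ay":0,"az":0.1,"fingers":0},
  {"tx":-97,"ty":-86,"tz":-8,"ax":0,"ay":0,"az":0.14,"fingers":0},
  {"tx":-124,"ty":-110,"tz":-10,"ax":0,"ay":0,"az":0.18,"fingers":0},
  {"tx":-150,"ty":-133,"tz":-12,"ax":0,"ay":0,"az":0.22,"fingers":0},
  {"tx":-172,"ty":-152,"tz":-12,"ax":0,"ay":0,"az":0.245,"fingers":0},
  {"tx":-190,"ty":-168,"tz":-12,"ax":0,"ay":0,"az":0.245,"fingers":0},
])

```text
time: 26.03
eef_pos: [0.5497, -0.0618, 0.0713]
tool_rot: [[-0.172, 0.985, 0.001], [0.985, 0.172, 0.0], [-0.0, 0.001, -1.0]]
wrist_force: [-0.2, -0.8, -0.2]
opening: 0.0211
```

servo_tool([
  {"tx":-28,"ty":-15,"tz":0,"ax":0,"ay":0,"az":0.02,"fingers":0},
  {"tx":-58,"ty":-30,"tz":0,"ax":0,"ay":0,"az":0.05,"fingers":0},
  {"tx":-90,"ty":-47,"tz":0,"ax":0,"ay":0,"az":0.09,"fingers":0},
  {"tx":-122,"ty":-64,"tz":0,"ax":0,"ay":0,"az":0.13,"fingers":0},
  {"tx":-154,"ty":-81,"tz":0,"ax":0,"ay":0,"az":0.16,"fingers":0},
  {"tx":-186,"ty":-98,"tz":0,"ax":0,"ay":0,"az":0.175,"fingers":0},
  {"tx":-214,"ty":-112,"tz":0,"ax":0,"ay":0,"az":0.175,"fingers":0},
  {"tx":-228,"ty":-119,"tz":0,"ax":0,"ay":0,"az":0.175,"fingers":0},
])

```text
time: 26.7
eef_pos: [0.4706, -0.3104, 0.0722]
tool_rot: [[0.005, 1.0, 0.002], [1.0, -0.005, -0.002], [-0.002, 0.002, -1.0]]
wrist_force: [0.4, -0.5, -1.0]
opening: 0.0212
```

```bash
python3 plan.py 472 -306 -22 0; python3 level.py; python3 - <<'E'
from h import *
P=status.get_state()["eef_pos"];S=viewer.grab_frame("side")
for x in viewer.outline_of(S,"big_eraser"): print(round(x["confidence"],2),np.argwhere(x["region"])[:,::-1].mean(0).round(1),np.round(x["rect"],1))
print(proj(S,[P[0],P[1],P[2]+.035]))
E
```

```text
t 26.7 P [ 470.6 -310.4   72.2] jaw -0.3 tilt 0.14 F [ 0.4 -0.5 -1. ] open 21.2 q6 -43.0
tx 5 ty 1 tz 94 az -0.005 | dist 94
level ax,ay [ 0.002  0.002 -0.   ]
0.74 [443.6 271.3] [426.2 262.4 454.3 278.8]
0.72 [436.8 300.6] [408.7 274.9 467.4 326.7]
[[437.6016556  267.58746083]]
```

servo_tool([
  {"tx":3,"ty":1,"tz":20,"ax":0,"ay":0,"az":0,"fingers":0},
  {"tx":5,"ty":1,"tz":42,"ax":0.002,"ay":0.002,"az":0,"fingers":0},
  {"tx":5,"ty":1,"tz":62,"ax":0.002,"ay":0.002,"az":0,"fingers":0},
  {"tx":5,"ty":1,"tz":78,"ax":0.002,"ay":0.002,"az":0,"fingers":0},
  {"tx":5,"ty":1,"tz":88,"ax":0.002,"ay":0.002,"az":0,"fingers":0},
  {"tx":5,"ty":1,"tz":93,"ax":0.002,"ay":0.002,"az":0,"fingers":0},
  {"tx":5,"ty":1,"tz":95,"ax":0.002,"ay":0.002,"az":0,"fingers":0},
  {"tx":5,"ty":1,"tz":95,"ax":0.002,"ay":0.002,"az":0,"fingers":0},
])

```text
time: 27.47
eef_pos: [0.4727, -0.3045, -0.0225]
tool_rot: [[0.006, 1.0, 0.0], [1.0, -0.006, 0.001], [0.001, 0.0, -1.0]]
wrist_force: [0.0, -0.9, -1.4]
opening: 0.0209
```

servo_tool([
  {"tx":0,"ty":0,"tz":0,"ax":0,"ay":0,"az":0,"fingers":0},
  {"tx":0,"ty":0,"tz":0,"ax":0,"ay":0,"az":0,"fingers":28},
  {"tx":0,"ty":0,"tz":0,"ax":0,"ay":0,"az":0,"fingers":36},
  {"tx":0,"ty":0,"tz":0,"ax":0,"ay":0,"az":0,"fingers":36},
  {"tx":0,"ty":0,"tz":0,"ax":0,"ay":0,"az":0,"fingers":36},
  {"tx":0,"ty":0,"tz":-10,"ax":0,"ay":0,"az":0,"fingers":36},
  {"tx":0,"ty":0,"tz":-40,"ax":0,"ay":0,"az":0,"fingers":36},
  {"tx":0,"ty":0,"tz":-75,"ax":0,"ay":0,"az":0,"fingers":45},
])

```text
time: 28.13
eef_pos: [0.4708, -0.3029, 0.0513]
tool_rot: [[0.006, 1.0, -0.004], [1.0, -0.006, 0.005], [0.005, -0.004, -1.0]]
wrist_force: [0.2, -0.6, 0.7]
opening: 0.0449
```

```bash
python3 plan.py 466 -167 50 -12 466 -167 -28 -12; python3 level.py
```

```text
t 28.13 P [ 470.8 -302.9   51.3] jaw -0.3 tilt 0.38 F [ 0.2 -0.6  0.7] open 44.9 q6 -43.0
tx 136 ty -6 tz 2 az 0.204 | dist 136
tx 0 ty 0 tz 78 az -0.000 | dist 78
level ax,ay [-0.004 -0.005 -0.   ]
```

servo_tool([
  {"tx":25,"ty":-1,"tz":-8,"ax":-0.004,"ay":-0.005,"az":0.05,"fingers":45},
  {"tx":55,"ty":-3,"tz":-8,"ax":-0.004,"ay":-0.005,"az":0.1,"fingers":45},
  {"tx":88,"ty":-4,"tz":-5,"ax":-0.004,"ay":-0.005,"az":0.15,"fingers":45},
  {"tx":115,"ty":-5,"tz":0,"ax":-0.004,"ay":-0.005,"az":0.204,"fingers":45},
  {"tx":131,"ty":-6,"tz":2,"ax":-0.004,"ay":-0.005,"az":0.204,"fingers":45},
  {"tx":136,"ty":-6,"tz":10,"ax":-0.004,"ay":-0.005,"az":0.204,"fingers":45},
  {"tx":136,"ty":-6,"tz":25,"ax":-0.004,"ay":-0.005,"az":0.204,"fingers":45},
  {"tx":136,"ty":-6,"tz":35,"ax":-0.004,"ay":-0.005,"az":0.204,"fingers":45},
])

```text
time: 28.8
eef_pos: [0.4656, -0.1669, 0.0166]
tool_rot: [[0.207, 0.978, -0.0], [0.978, -0.207, -0.001], [-0.001, -0.0, -1.0]]
wrist_force: [-0.8, -0.3, 0.8]
opening: 0.0447
```

```bash
python3 plan.py 466 -167 -28 -12; python3 level.py; python3 - <<'E'
from h import *
T=viewer.grab_frame("top")
cv2.imwrite("pics/c1.png",cv2.resize(T["frame"][110:260,330:510],(720,600),interpolation=cv2.INTER_CUBIC)[:,:,::-1])
E
```

```text
t 28.8 P [ 465.6 -166.9   16.6] jaw -12.0 tilt 0.07 F [-0.8 -0.3  0.8] open 44.7 q6 -19.0
tx 0 ty 0 tz 45 az 0.001 | dist 45
level ax,ay [-0.     0.001  0.   ]
```

View pics/c1.png

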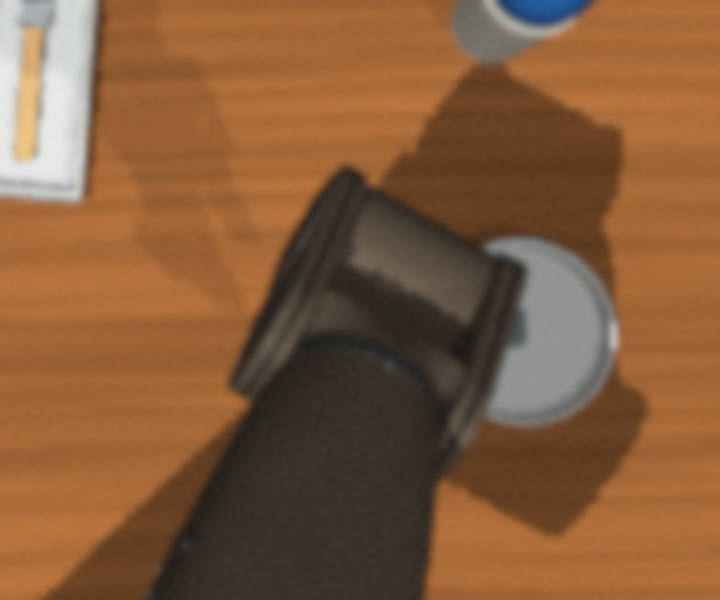

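The big eraser's near end shows at (518,325), which is at the dish centre as planned. The free half of the dish is to the right. Picking up the small eraser.

servo_tool([
  {"tx":0,"ty":0,"tz":12,"ax":0,"ay":0,"az":0,"fingers":45},
  {"tx":0,"ty":0,"tz":25,"ax":0,"ay":0,"az":0,"fingers":45},
  {"tx":0,"ty":0,"tz":36,"ax":0,"ay":0,"az":0,"fingers":45},
  {"tx":0,"ty":0,"tz":42,"ax":0,"ay":0,"az":0,"fingers":45},
  {"tx":0,"ty":0,"tz":45,"ax":0,"ay":0,"az":0,"fingers":45},
  {"tx":0,"ty":0,"tz":45,"ax":0,"ay":0,"az":0,"fingers":36},
  {"tx":0,"ty":0,"tz":45,"ax":0,"ay":0,"az":0,"fingers":28},
  {"tx":0,"ty":0,"tz":45,"ax":0,"ay":0,"az":0,"fingers":20},
])

```text
time: 29.52
eef_pos: [0.4644, -0.1666, -0.0299]
tool_rot: [[0.208, 0.978, -0.003], [0.978, -0.208, 0.0], [-0.0, -0.003, -1.0]]
wrist_force: [0.0, -1.0, 0.3]
opening: 0.0202
```

servo_tool([
  {"tx":0,"ty":0,"tz":0,"ax":0,"ay":0,"az":0,"fingers":10},
  {"tx":0,"ty":0,"tz":0,"ax":0,"ay":0,"az":0,"fingers":0},
  {"tx":0,"ty":0,"tz":0,"ax":0,"ay":0,"az":0,"fingers":0},
  {"tx":0,"ty":0,"tz":0,"ax":0,"ay":0,"az":0,"fingers":0},
  {"tx":0,"ty":0,"tz":-10,"ax":0,"ay":0,"az":0,"fingers":0},
  {"tx":0,"ty":0,"tz":-30,"ax":0,"ay":0,"az":0,"fingers":0},
  {"tx":0,"ty":0,"tz":-60,"ax":0,"ay":0,"az":0,"fingers":0},
  {"tx":0,"ty":0,"tz":-80,"ax":0,"ay":0,"az":0,"fingers":0},
])

```text
time: 30.18
eef_pos: [0.4652, -0.167, 0.0525]
tool_rot: [[0.208, 0.978, -0.001], [0.978, -0.208, -0.0], [-0.001, -0.001, -1.0]]
wrist_force: [1.2, -0.0, 0.8]
opening: 0.0158
```

```bash
python3 plan.py 472 -361 55 0; python3 level.py
```

```text
t 30.18 P [ 465.2 -167.    52.5] jaw -12.0 tilt 0.09 F [ 1.2 -0.   0.8] open 15.8 q6 -19.0
tx -188 ty 47 tz -2 az -0.210 | dist 194
level ax,ay [-0.001  0.001  0.   ]
```

servo_tool([
  {"tx":-22,"ty":5,"tz":-2,"ax":0,"ay":0,"az":-0.03,"fingers":0},
  {"tx":-52,"ty":13,"tz":-2,"ax":0,"ay":0,"az":-0.07,"fingers":0},
  {"tx":-86,"ty":21,"tz":-2,"ax":0,"ay":0,"az":-0.12,"fingers":0},
  {"tx":-120,"ty":30,"tz":-2,"ax":0,"ay":0,"az":-0.17,"fingers":0},
  {"tx":-152,"ty":38,"tz":-2,"ax":0,"ay":0,"az":-0.21,"fingers":0},
  {"tx":-175,"ty":44,"tz":-2,"ax":0,"ay":0,"az":-0.21,"fingers":0},
  {"tx":-188,"ty":47,"tz":-2,"ax":0,"ay":0,"az":-0.21,"fingers":0},
  {"tx":-188,"ty":47,"tz":-2,"ax":0,"ay":0,"az":-0.21,"fingers":0},
])

```text
time: 30.85
eef_pos: [0.472, -0.3632, 0.0554]
tool_rot: [[0.002, 1.0, -0.001], [1.0, -0.002, -0.002], [-0.002, -0.001, -1.0]]
wrist_force: [-0.2, 0.5, 0.6]
opening: 0.0155
```

```bash
python3 plan.py 472 -361 -24 0; python3 level.py
```

```text
t 30.85 P [ 472.  -363.2   55.4] jaw -0.1 tilt 0.12 F [-0.2  0.5  0.6] open 15.5 q6 -47.0
tx 2 ty -0 tz 79 az -0.002 | dist 79
level ax,ay [-0.001  0.002  0.   ]
```

servo_tool([
  {"tx":1,"ty":0,"tz":18,"ax":0,"ay":0.002,"az":0,"fingers":0},
  {"tx":2,"ty":0,"tz":36,"ax":0,"ay":0.002,"az":0,"fingers":0},
  {"tx":2,"ty":0,"tz":52,"ax":0,"ay":0.002,"az":0,"fingers":0},
  {"tx":2,"ty":0,"tz":65,"ax":0,"ay":0.002,"az":0,"fingers":0},
  {"tx":2,"ty":0,"tz":74,"ax":0,"ay":0.002,"az":0,"fingers":0},
  {"tx":2,"ty":0,"tz":79,"ax":0,"ay":0.002,"az":0,"fingers":0},
  {"tx":2,"ty":0,"tz":80,"ax":0,"ay":0.002,"az":0,"fingers":0},
  {"tx":2,"ty":0,"tz":80,"ax":0,"ay":0.002,"az":0,"fingers":0},
])

```text
time: 31.52
eef_pos: [0.4723, -0.3613, -0.0243]
tool_rot: [[0.002, 1.0, -0.0], [1.0, -0.002, -0.0], [-0.0, -0.0, -1.0]]
wrist_force: [0.6, -0.8, 0.2]
opening: 0.0156
```

servo_tool([
  {"tx":0,"ty":0,"tz":0,"ax":0,"ay":0,"az":0,"fingers":0},
  {"tx":0,"ty":0,"tz":0,"ax":0,"ay":0,"az":0,"fingers":22},
  {"tx":0,"ty":0,"tz":0,"ax":0,"ay":0,"az":0,"fingers":30},
  {"tx":0,"ty":0,"tz":0,"ax":0,"ay":0,"az":0,"fingers":30},
  {"tx":0,"ty":0,"tz":0,"ax":0,"ay":0,"az":0,"fingers":30},
  {"tx":0,"ty":0,"tz":-10,"ax":0,"ay":0,"az":0,"fingers":30},
  {"tx":0,"ty":0,"tz":-40,"ax":0,"ay":0,"az":0,"fingers":30},
  {"tx":0,"ty":0,"tz":-75,"ax":0,"ay":0,"az":0,"fingers":30},
])

```text
time: 32.18
eef_pos: [0.4706, -0.3595, 0.0493]
tool_rot: [[0.002, 1.0, -0.005], [1.0, -0.002, 0.004], [0.004, -0.005, -1.0]]
wrist_force: [0.8, -0.3, -0.1]
opening: 0.0302
```

servo_tool([
  {"tx":30,"ty":0,"tz":-30,"ax":0,"ay":0,"az":0,"fingers":30},
  {"tx":60,"ty":0,"tz":-50,"ax":0,"ay":0,"az":0,"fingers":30},
  {"tx":95,"ty":0,"tz":-60,"ax":0,"ay":0,"az":0,"fingers":30},
  {"tx":130,"ty":0,"tz":-60,"ax":0,"ay":0,"az":0,"fingers":30},
  {"tx":170,"ty":0,"tz":-60,"ax":0,"ay":0,"az":0,"fingers":30},
  {"tx":210,"ty":0,"tz":-60,"ax":0,"ay":0,"az":0,"fingers":30},
  {"tx":250,"ty":0,"tz":-60,"ax":0,"ay":0,"az":0,"fingers":30},
  {"tx":280,"ty":0,"tz":-60,"ax":0,"ay":0,"az":0,"fingers":30},
])

```text
time: 32.85
eef_pos: [0.471, -0.0771, 0.1114]
tool_rot: [[0.001, 1.0, -0.004], [1.0, -0.001, 0.005], [0.005, -0.004, -1.0]]
wrist_force: [0.4, 0.3, 1.0]
opening: 0.0301
```

```bash
python3 plan.py; python3 - <<'E'
from h import *
T=viewer.grab_frame("top");S=viewer.grab_frame("side")
def box(p,u0,v0,w,h): return cv2.resize(p["frame"][v0:v0+h,u0:u0+w],(400,300),interpolation=cv2.INTER_CUBIC)
A=np.vstack([np.hstack([box(T,420,162,80,60),box(S,400,265,80,60)]),np.hstack([box(T,180,172,80,60),box(S,224,130,80,60)])])
cv2.imwrite("pics/fin.png",A[:,:,::-1])
for n in ("big_eraser","small_eraser","small_pot","big_pot","tape","bauble","brush"):
  for k,p in (("T",T),("S",S)):
    for x in viewer.outline_of(p,n)[:3]: print(n,k,round(x["confidence"],2),np.argwhere(x["region"])[:,::-1].mean(0).round(1),np.round(x["rect"],1))
E
```

```text
t 32.85 P [471.  -77.1 111.4] jaw -0.1 tilt 0.34 F [0.4 0.3 1. ] open 30.1 q6 -22.0
big_eraser T 0.44 [451.6 191.3] [443.1 185.7 462.9 198.5]
big_eraser S 0.79 [428.9 290.9] [418.7 281.1 439.  299.3]
big_eraser S 0.35 [325.8 141.2] [311.7 127.6 340.9 152.3]
small_eraser T 0.62 [470.8 191.1] [466.  187.8 479.8 194.8]
small_eraser S 0.73 [428.9 291. ] [418.4 278.9 442.7 301.1]
small_eraser S 0.45 [449.1 307. ] [440.5 299.7 457.8 314.6]
small_pot T 0.58 [218.5 185.6] [212.1 177.6 225.8 192.7]
small_pot S 0.44 [273.4 157.1] [271.  149.1 279.9 165.2]
small_pot S 0.37 [448.7 306.8] [439.7 299.5 458.9 312.7]
big_pot T 0.82 [219.2 211. ] [208.6 203.7 230.2 219.8]
big_pot S 0.59 [255.4 164.3] [252.9 151.7 263.3 174.5]
tape T 0.56 [229.5 116.4] [218.  101.3 246.3 131.1]
tape S 0.63 [326.2 141.9] [313.4 131.4 340.4 150.7]
bauble T 0.68 [461.3 106.8] [445.8  88.8 480.9 125.1]
bauble T 0.61 [219.4 211.2] [210.2 203.3 228.5 220.9]
bauble S 0.8 [496.4 228.9] [476.2 199.6 519.4 257. ]
brush T 0.79 [337.7 121.7] [331.2  97.6 344.7 149.2]
brush T 0.59 [253.7 277.2] [227.9 265.9 283.2 288.9]
brush T 0.28 [221.3 201.7] [203.9 176.8 235.5 229.8]
brush S 0.94 [322.8 283.8] [296.3 274.9 354.9 295.1]
brush S 0.61 [386.5 187. ] [361.8 177.1 407.5 200.3]
brush S 0.59 [222.1 214.6] [214.2 197.7 230.5 234.2]
```

View pics/fin.png

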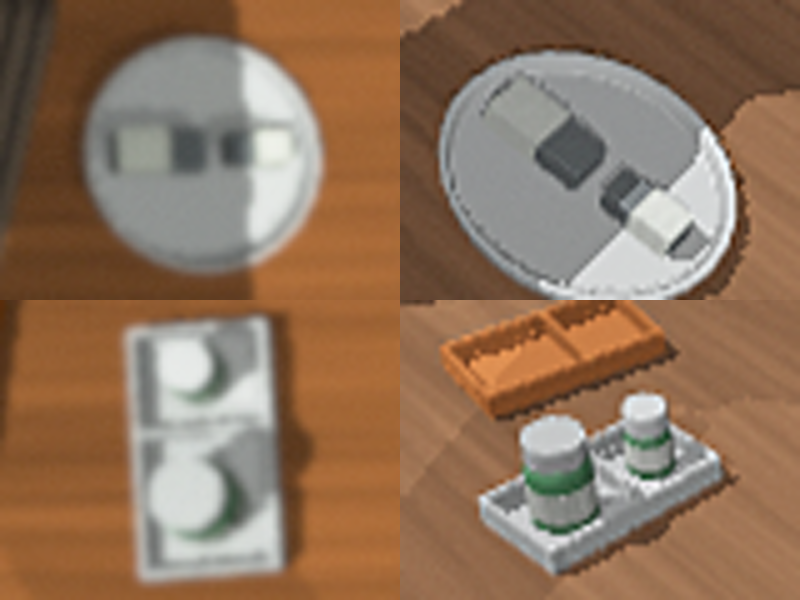

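The final picture shows both erasers flat and separate on the dish floor, (160,148) and (257,147), and both pots upright in their bays. One last check converts the lids into the rack frame.

```bash
python3 - <<'E'
from h import *
T=viewer.grab_frame("top");S=viewer.grab_frame("side")
px=lambda a,b:[180+a/5-.4,172+b/5-.4]
C=plane(T,[px(125,327),px(270,315),px(285,568),px(140,580)],.018)
o=C.mean(0);d=(C[0]+C[1]-C[2]-C[3]);w=np.arctan2(d[1],d[0]);print("rack",o*1000,np.degrees(w))
M=np.array([[np.cos(w),np.sin(w)],[-np.sin(w),np.cos(w)]])
print("small",M@(plane(T,[px(187,362)],.052)[0]-o)*1000,"big",M@(plane(T,[px(188,494)],.066)[0]-o)*1000)
p2=lambda a,b:[224+(a-400)/5-.4,130+(b-300)/5-.4]
print("side lids: small",M@(plane(S,[p2(645,408)],.052)[0]-o)*1000,"big",M@(plane(S,[p2(553,438)],.066)[0]-o)*1000)
print("erasers",plane(T,[[451.6,191.3],[470.8,191.1]],.018)*1000)
s=status.get_state();print(s["time"],np.abs(s["joint_velocities"]).max())
E
```

```text
rack [300.97389014 334.4076568 ] 3.260498608686753
small [45.19958686  0.10864716] big [-23.25578647   0.73898541]
side lids: small [203.14905201  -7.87597831] big [131.23279029  -8.32064751]
erasers [[ 474.63243841 -304.32757865]
 [ 473.83826762 -357.90184034]]
33.75 0.10995054009541957
```

The top-view offsets relative to the rack are in range: small pot about (+45, 0), big pot about (-23, 1) mm. The row shift I forgot in that script cancels in those relative values; it only spoils the absolute rack position and the side-view numbers. The earlier big-pot projection check and the final picture agree with these values, so I'm handing in.

```bash
python3 -c "
from bench import sign_off; print(sign_off())"
```

```text
the job is handed in; nothing more can be done
None
```

I placed all five things and handed the job in at about 34 s of robot time, of the 112 s allowed. No verdict came back.

**What I did:** The brush lies in the tray. The big and small pots were carried upright and stand in their own bays. Both erasers lie end to end in the dish.

**Last checks:**
- **Erasers:** the final picture shows them flat and separate, and their centres measure about 26 and 27 mm from the dish centre (limit 52).
- **Pots:** the picture shows both upright. From the top view they sit at about (-23, 1) mm for the big pot and (45, 0) mm for the small one in the rack frame, both within limits. The commanded release point put the small pot nearer 39 mm, also within limits.
- **Brush:** it was seen lying centred in the tray after release, and its outline was found there again at the end.
- **Tape and bauble:** their outlines agree with the first pictures to within about 3 pixels, roughly 7 mm for the tape and 1 mm for the bauble.

**What failed or disagreed:**
- **Height reading:** the reported tool height was about 33 mm lower than the fingertips really were. My first grasp at the brush closed on nothing. I worked out the error from the side view and corrected for it from then on.
- **Final side-view lid check:** it was invalid because of a crop-offset mistake in my script. I did not repeat it, and relied on the top-view values and the picture.
- **Finger opening:** it read about 3 mm less than the true width on every grip.

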